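# Load a bench shaker with two leaning bottles and swing its hold-down arm over

### The job

Load the bench shaker: throw its hold-down arm right back, lift the two amber bottles off their sloping wire rests and stand the slim one upright in the narrow cup beneath the arm and the stout one in the wide cup, each set down (not dropped) fully home on the cup's floor. Then swing the arm back over so that its rubber foot rests on the slim bottle's cap, and let go; leave everything else on the bench where it is.

Things in the scene. Friction and masses are not known exactly. Their poses are not given: they have to be found in the camera images.
- slim_bottle: slim closed amber glass bottle, about 0.22 kg: body 40 mm diameter and 108 mm tall, shoulder to 116 mm, white cap 28 mm diameter up to 130 mm overall. Origin: centre of its underside; z: along its axis towards the cap. It starts on one of the wire rests, leaning 45 degrees.
- stout_bottle: stout closed amber glass bottle, about 0.28 kg: body 54 mm diameter and 85 mm tall, shoulder to 94 mm, white cap 34 mm diameter up to 110 mm overall. Origin: centre of its underside; z: along its axis towards the cap. It starts on the other wire rest, leaning 45 degrees.
- cradle_1: fixed wire rest on a grey base plate 130 x 70 x 8 mm (x by y). Two steel rails, 32 mm over their outsides, slope up at 45 degrees to its own +x, from 20 to 90 mm high; a steel foot plate closes the low (-x) end. A bottle lies on the rails, foot on the foot plate, cap leaning to +x, its sides free beside the rails. Origin: centre of the underside of the base plate, on the bench.
- cradle_2: a second wire rest, identical to cradle_1
- shaker: fixed low bench shaker 185 x 200 mm, deck 30 mm above the bench, two grey cups side by side at x = 0 (narrow at its own y = +55 mm, wide at y = -55 mm). A steel post 30 mm wide, 190 mm high stands 78 mm behind (+x of) the narrow cup and carries the hold-down arm. Origin: on the bench under the midpoint of the cups; its front is -x.
- narrow_cup (a point): centre of the inner floor of the narrow cup, 34 mm above the bench; bore 45 mm, slightly flared rim 28 mm above this point, wall 4 mm
- wide_cup (a point): centre of the inner floor of the wide cup, 34 mm above the bench; bore 59 mm, slightly flared rim 28 mm above this point, wall 4 mm
- clamp (a joint): angle of the hold-down arm, rad: 0 = level, pointing to the shaker's -x over the narrow cup, its rubber foot just on the cap of a slim bottle standing there; -0.15 = sagging on its lower stop over the empty cup; 1.57 = straight up; 1.85 = thrown back on its rear stop. Weighted: it falls to the side of upright where it is let go and stays there. The bar is 12 mm wide, 14 mm high.
- clamp_hinge (a point): hinge centre of the arm, 75 mm behind (+x of) the narrow cup's axis, 180 mm above the bench; the hinge axis is the shaker's y. The arm's rubber foot (22 mm diameter) is 75 mm from the hinge, its face 16 mm below the arm's centre line
- clamp_grip (a point): centre of the black grip disc at the arm's free end, 125 mm from the hinge: disc 26 mm diameter and 16 mm thick, its flat faces looking along the shaker's y, so that it can be pinched there and turns between the pads
- cast_1: bystander: white plaster jaw cast, 62 x 50 x 29 mm, in front of cradle_1; origin under its centre
- cast_2: bystander: white plaster jaw cast, 62 x 50 x 29 mm, in front of the shaker; origin under its centre
- powder_jar: bystander: closed jar 48 mm diameter, 62 mm tall, behind cradle_1; origin under its centre
- spray_can: bystander: can 52 mm diameter, 190 mm tall, standing behind the shaker's wide cup; origin under its centre
- rubber_bowl: bystander: black bowl 100 mm diameter, 55 mm tall, behind cradle_2; origin under its centre
- wax_knife: bystander: spatula 170 mm long lying in front of cradle_2; origin under its middle
- wax_box: bystander: flat cardboard box 90 x 50 x 25 mm, lying behind the shaker's post; origin under its centre
Things that resemble listed ones, but are neither listed nor needed, are in the scene too. What is shaped like the slim_bottle but purple is not meant. What is shaped like the stout_bottle but yellow is not meant.

How it is judged (in metres and radians):
On the way, in this order (a step that is already met when the one before it is completed fails the run):
1. the hold-down arm is thrown right back, near its rear stop (joint above 1.75 rad) (value of joint clamp above 1.75 rad), for 0.2 s.
2. the slim bottle stands fully home in the narrow cup with the arm still back (value of joint clamp above 1.7 rad and horizontal distance between slim_bottle and narrow_cup below 0.006 m and z of slim_bottle in the frame of narrow_cup below 0.004 m and angle between slim_bottle's own z axis and vertical below 0.09 rad), for 0.2 s.
At the end, for the whole second after the job is handed in: The slim bottle stands in the narrow cup and the stout bottle in the wide cup, each underside within 4 mm of the cup's floor and 6 mm of its centre, upright within 0.09 rad and at rest; the hold-down arm lies level on the slim bottle's cap (joint within 0.06 rad of 0) (horizontal distance between slim_bottle and narrow_cup below 0.006 m and z of slim_bottle in the frame of narrow_cup below 0.004 m and angle between each of slim_bottle, stout_bottle's own z axis and vertical below 0.09 rad and horizontal distance between stout_bottle and wide_cup below 0.006 m and z of stout_bottle in the frame of wide_cup below 0.004 m and linear speed of each of slim_bottle, stout_bottle below 0.02 m/s and value of joint clamp between -0.06 and 0.06 rad); the robot touches nothing.
It fails at once if a bottle is let go while still more than 12 mm above the floor of its cup (dropped in) (horizontal distance between slim_bottle and narrow_cup below 0.015 m and z of slim_bottle in the frame of narrow_cup between 0.012 and 0.12 m and contact force between the fingers and slim_bottle below 0.05 N).
It fails at once if a bottle is let go while still more than 12 mm above the floor of its cup (dropped in) (horizontal distance between stout_bottle and wide_cup below 0.015 m and z of stout_bottle in the frame of wide_cup between 0.012 and 0.12 m and contact force between the fingers and stout_bottle below 0.05 N).
It fails at once if a bystander is moved by more than 30 mm (distance of any of cast_1, cast_2, powder_jar, spray_can, rubber_bowl, wax_knife, wax_box from where it was at the start of the episode above 0.03 m).
It fails at once if an upright bystander is tipped over (angle between any of powder_jar, spray_can, rubber_bowl's own z axis and vertical above 0.5 rad).
It also fails if it takes over 72 s, if anything falls off the work surface, if the arm or the gripper's body presses on something with over 40 N, if the wrist force passes 120 N, or if a joint passes its speed limit or range.

### The arm

A 7-joint arm with a two-finger parallel gripper is mounted at the origin on the work surface. World frame = base frame: x ahead of the robot, y to its left, z up, the work surface at z = 0. Lengths are in mm, angles in rad, forces in N, time in s.
With the tool pointing down it reaches from about 425 to 975 mm from the base axis. Payload 16.7 kg.
Tool frame: the origin (TCP) lies midway between the tips of the shut fingers; the grasp point (between the pads) lies 19 mm behind it (r.grasp_offset is the distance from the TCP to the grasp point, in mm); z points along the fingers, y is the line along which they close (so a half turn about z gives the same grasp; the last joint's range is limited). The gripper opens to 85 mm and grips with 20 to 120 N. Pads are 22 mm wide; open, the fingers measure 114 mm over their backs; the gripper's body (76 mm by 85 mm) begins 54 mm behind the grasp point. The pads swing forward as they close: fully open they stand 13 mm farther back than shut.
Start: joints at [1.058, 0.426, 0.074, 1.606, -0.034, 1.111, -0.067], TCP at [239.52, -631.036, 231.302] pointing down, gripper open.
Joint ranges: [-2.85, 2.85], [-0.5, 2.14], [-1.23, 1.37], [0.21, 2.46], [-1.02, 4.16], [0.16, 2.05], [-2.73, 2.73]. Speed limits (rad/s): [1.89, 1.89, 2.39, 2.39, 3.01, 3.01, 3.01].

### API

Orientations are given as a unit quaternion [w, x, y, z].
In Python, from bench import r gives the robot as it stands.
- The arm moves only by the shell command python3 -m pendant 'ROWS' [FORCE]. ROWS is JSON, one flat list of numbers, 7 for each row, row after row: the shift along the tool's x, y, z in cm, then the turn, a rotation vector about the tool's x, y, z in rad, then the finger opening in cm, from 0 to 8.54. In form: [tx, ty, tz, rx, ry, rz, grip, tx, ty, tz, rx, ry, rz, grip, ...]. A call has exactly 8 rows; each row shifts and turns the commanded pose from where the row before left it, along the tool's axes as they then stand; what a row does not reach is not made up. A row lasts 1/8 s, in which the tool goes at most 62.5 mm and 10.7 degrees, less where a joint would pass 70% of its speed; a pose out of reach is approached as far as the arm can. A call with a gripper value outside its range is refused whole. The fingers move at their own pace and stop on an object; FORCE is the grip in N (left out, the last holds). Time passes only in rows, so rows that do not move let the fingers close, or fill a call up. It gives the time, the measured TCP pose, the force, the opening and the grip force at its end, in the units of the state.
- r.observe(): the state, without advancing time (a new reading comes with each control period).
- r.get_image(name): name is "scene" or "top" or "wrist"; returns a dict with "pixels" (400x640x3 uint8, red, green, blue), "camera_matrix" (3x3 intrinsics, pixels), "dist_coeffs" ([k1, k2, p1, p2, k3] as OpenCV has them; the pictures are not rectified), "eye" and "rotation" of the camera in the world. Camera axes: x right, y up, looking along -z (the intrinsics and any distortion apply to the point x, -y, -z); pixel columns grow to the right and rows downward; lengths in mm; the calibration is good to about 2 mm. A picture is of the moment at which its call begins. There is no depth.
- r.job_done(): hands the job in; it is judged then, once.
The state is a dict: "t": time; "joint_positions": joint angles; "qd": joint speeds; "joint_efforts": joint torques, N m; "eef_pos": TCP position; "tool_rot": TCP orientation; "wrist_force": force on the tool from outside, world axes, zero at the start; "moment": the same for the moment, N m; "grip_width": finger opening in mm; "finger_force": force on a finger pad.
Only numpy, scipy, OpenCV 4.12 (cv2) and the standard library are available. Lean on these libraries where they do the work, as an engineer would, in place of code of your own. Each camera call takes 0.05 s, during which the arm holds its last target. There are 200 camera calls.

## Working session

There is one attempt and no reset: what is moved stays moved. The work goes in short steps, Python scripts to look and compute and a shell command to move; the robot and the scene stay as the last step left them, time stands still between calls to the robot, and variables do not carry over. Pictures are saved under pics/ and viewed, at most 12 in all, crops included, and the job is handed in when it is done.

```bash
ls; mkdir -p pics; python3 - <<'E'
from bench import r
import cv2,json
o=r.observe();print(o['t'],o['eef_pos'],o['tool_rot'],o['grip_width'],r.grasp_offset)
for n in("scene","top"):
    d=r.get_image(n);cv2.imwrite(f'pics/{n}0.png',d['pixels'][:,:,::-1]);print(n,d['camera_matrix'],d['dist_coeffs'],d['eye'],d['rotation'])
E
```

```text
pics
0.0 [ 239.38425842 -630.69550487  230.63248531] [-6.22868763e-04  9.83589032e-01  1.80422280e-01 -1.68808795e-04] 85.44916376769693 18.700000000000003
scene [[401.67126049   0.         322.34203741]
 [  0.         401.67126049 197.84042154]
 [  0.           0.           1.        ]] [-0.10373697  0.          0.          0.          0.        ] [1313.22140783 -199.87268653  969.00773387] [0.74461138 0.30866639 0.22107623 0.54900296]
top [[404.55527586   0.         325.62892445]
 [  0.         404.55527586 203.51884726]
 [  0.           0.           1.        ]] [-0.04842781  0.          0.          0.          0.        ] [ 438.15706109   35.97090939 1315.09036969] [-0.70373548 -0.03254539  0.04211655  0.70846551]
```

View pics/scene0.png

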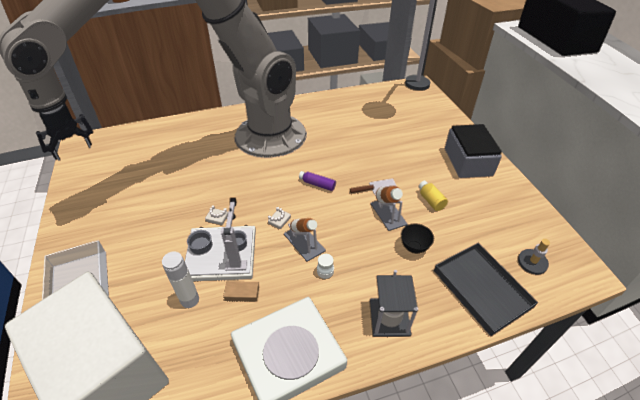

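View pics/top0.png

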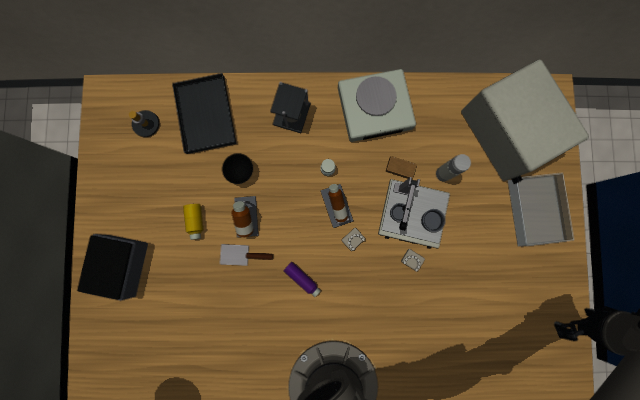

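Candidates: slim: amber, scene (303,228) / top (338,203) on cradle_1; the purple one at scene (318,181) / top (302,279) is not it. Stout: amber, scene (390,195) / top (242,220) on cradle_2; the yellow one at scene (433,195) / top (194,221) is not it. The shaker is at scene (222,250) / top (415,213). Next, a close crop of both views to check this.

```bash
cat > h.py <<'E'
import numpy as np, cv2
from scipy.spatial.transform import Rotation as R
from bench import r
def Rq(q): return R.from_quat([q[1],q[2],q[3],q[0]]).as_matrix()
def ray(c,uv):
    p=cv2.undistortPoints(np.array([[uv]],float),c['camera_matrix'],np.array(c['dist_coeffs']))[0,0]
    d=Rq(c['rotation'])@np.array([p[0],-p[1],-1]); return np.array(c['eye']),d/np.linalg.norm(d)
def tri(*obs):
    A=0;b=0;L=[ray(c,uv) for c,uv in obs]
    for e,d in L:
        P=np.eye(3)-np.outer(d,d);A=A+P;b=b+P@e
    x=np.linalg.solve(A,b); return x,[np.linalg.norm(np.cross(x-e,d)) for e,d in L]
def onz(c,uv,z):
    e,d=ray(c,uv);return e+d*(z-e[2])/d[2]
def proj(c,P):
    M=Rq(c['rotation']);q=(np.atleast_2d(P)-c['eye'])@M; q=q*[1,-1,-1]
    return cv2.projectPoints(q.reshape(-1,1,3),np.zeros(3),np.zeros(3),c['camera_matrix'],np.array(c['dist_coeffs']))[0][:,0]
E
python3 - <<'E'
import cv2,numpy as np
s=cv2.imread('pics/scene0.png')[165:305,170:450];t=cv2.imread('pics/top0.png')[145:255,220:460]
s=cv2.resize(s,(600,300),interpolation=cv2.INTER_CUBIC);
s=cv2.resize(cv2.imread('pics/scene0.png')[165:290,180:430],(600,300),interpolation=cv2.INTER_CUBIC)
t=cv2.resize(cv2.imread('pics/top0.png')[145:257,225:465],(643,300),interpolation=cv2.INTER_CUBIC)
o=np.zeros((600,643,3),np.uint8);o[:300,:600]=s;o[300:]=t
cv2.imwrite('pics/crop1.png',o)
E
```

```text
(no output)
```

View pics/crop1.png

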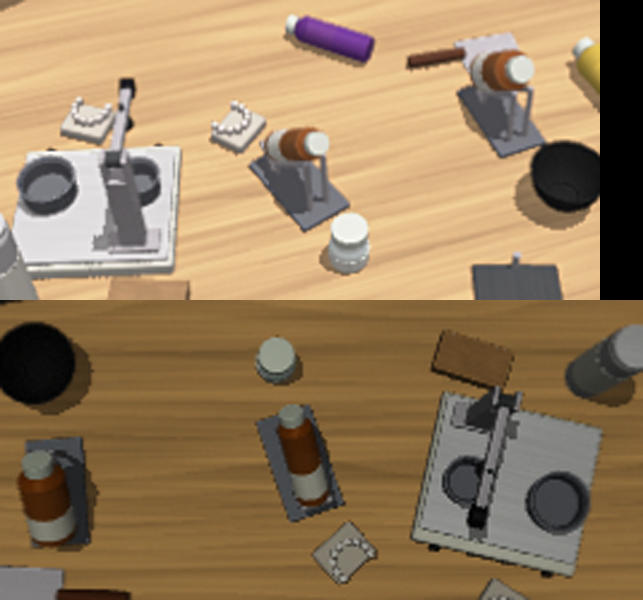

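Crop (scale 2.4 for scene, 2.68 for top) confirms it: the slim amber bottle is on the middle rest, cap at crop (316,145) / (291,415). The stout amber one is on the left/far rest, cap at (519,68) / (40,463). Grip disc at (126,92) / (478,517), wide cup rim at (47,184) / (558,502).

```bash
python3 - <<'E'
from h import *
import pickle
S=r.get_image('scene');T=r.get_image('top');pickle.dump((S,T),open('cams.pkl','wb'))
s=lambda u,v:(180+u/2.4-.3,165+v/2.4-.3)
t=lambda u,v:(225+u/2.68-.3,145+(v-300)/2.68-.3)
np.set_printoptions(precision=1,suppress=True)
for n,a,b in [('capslim',(317,145),(291,413)),('capstout',(519,68),(39,462)),('wide',(47,184),(558,502)),('narrow',(136,180),(466,480)),('disc',(126,92),(478,517)),
 ('hinge',(116,158),(507,400)),('c1 far R',(348,202),(312,407)),('c1 nearR?',(305,228),(258,425)),('c2 far',(542,146),(83,437)),('c2',(500,155),(28,442)),
 ('sh1',(178,147),(414,537)),('sh2',(174,263),(443,393))]:
    print(n,*tri((S,s(*a)),(T,t(*b))))
for n,z,L in [('c1',8,[(258,425),(312,407),(343,500),(293,520)]),('c2',8,[(28,442),(83,437),(90,542),(33,547)]),('sh',30,[(443,393),(602,430),(577,568),(414,537)]),('rims',62,[(466,480),(558,502)])]:
    P=np.array([onz(T,t(*p),z) for p in L]);print(n,P[:,:2].tolist(),P.mean(0))
    print([np.degrees(np.arctan2(*(P[(i+1)%len(L)]-P[i])[1::-1])).round(1) for i in range(len(L))],[np.linalg.norm(P[(i+1)%len(L)]-P[i]).round(1) for i in range(len(L))])
E
```

```text
capslim [614.   -3.1 125.7] [np.float64(0.6295265502569367), np.float64(0.6295265502569101)]
capstout [561.8 276.6 120.7] [np.float64(1.0333321515121137), np.float64(1.0333321515121703)]
wide [ 517.7 -318.2   51.8] [np.float64(0.9169644780805546), np.float64(0.9169644780804903)]
narrow [ 544.1 -211.2   52.9] [np.float64(0.4734238103147734), np.float64(0.4734238103148279)]
disc [ 495.7 -201.7  156.1] [np.float64(0.772787364150897), np.float64(0.772787364150882)]
hinge [ 618.2 -228.3  185.1] [np.float64(2.6084835376040103), np.float64(2.6084835376040276)]
c1 far R [641.   -3.2  53.2] [np.float64(29.280918332735144), np.float64(29.280918332735205)]
c1 nearR? [616.6   6.8 -33.1] [np.float64(26.39840871967244), np.float64(26.39840871967242)]
c2 far [612.7 269.1  27.6] [np.float64(28.987522150157975), np.float64(28.98752215015812)]
c2 [591.2 288.  -12.2] [np.float64(28.685544283312616), np.float64(28.6855442833128)]
sh1 [ 479.1 -151.9   21.9] [np.float64(0.7548544403733015), np.float64(0.7548544403732985)]
sh2 [ 653.1 -190.5   21.2] [np.float64(1.3152545560427786), np.float64(1.31525455604
[... 523 characters left out ...]
74.1   8. ]
[np.float64(-85.1), np.float64(-175.6), np.float64(94.7), np.float64(3.6)] [np.float64(67.0), np.float64(127.6), np.float64(68.7), np.float64(127.4)]
sh [[651.3677941636496, -190.22782685862018], [605.4752733050746, -381.93961296713525], [440.2364391000764, -345.4109968634512], [478.67584414548526, -151.50081676502123]] [ 543.9 -267.3   30. ]
[np.float64(-103.5), np.float64(167.5), np.float64(78.8), np.float64(-12.6)] [np.float64(197.1), np.float64(169.2), np.float64(197.7), np.float64(177.0)]
rims [[543.4212024689692, -208.9916353610453], [516.9699634851634, -316.23325041425204]] [ 530.2 -262.6   62. ]
[np.float64(-103.9), np.float64(76.1)] [np.float64(110.5), np.float64(110.5)]
```

```bash
cat >> h.py <<'E'
np.set_printoptions(precision=3,suppress=True)
def tool(yaw,tilt): # tool z tilted forward by tilt, tool x forward
    return (R.from_euler('z',yaw)*R.from_euler('x',np.pi)*R.from_euler('y',tilt))
def go(p,yaw,tilt=0,grasp=False):
    """print shift (cm, in present tool axes) then turn; and shift in new axes"""
    o=r.observe();q=o['tool_rot'];C=R.from_quat([q[1],q[2],q[3],q[0]]);e=np.array(o['eef_pos'])
    G=tool(np.radians(yaw),np.radians(tilt));p=np.array(p,float)
    if grasp: p=p+G.apply([0,0,r.grasp_offset])
    d=p-e
    print('t',round(o['t'],2),'tcp',e,'F',np.array(o['wrist_force']),'w',round(o['grip_width'],1),'ff',o['finger_force'])
    print('shift old axes',C.inv().apply(d)/10,'turn',(C.inv()*G).as_rotvec(),'shift new axes',G.inv().apply(d)/10)
N=np.array([543.5,-210,34]);W=np.array([517,-316,34]);X=np.array([.972,-.233,0]);Y=np.array([.233,.972,0])
H=N+75*X;H[2]=180
def disc(th): return H-125*np.cos(th)*X+[0,0,125*np.sin(th)]
E
python3 -c "
from h import *
print(disc(-.15),H)
go(disc(-.15)+[0,0,75],-13.5,0,True)"
```

```text
[ 496.264 -198.677  161.32 ] [ 616.4   -227.475  180.   ]
t 0.2 tcp [ 239.448 -630.843  230.897] F [-0.506 -0.129 -0.302] w 85.1 ff 0.0
shift old axes [ 39.346 -31.29    1.35 ] turn [-0.001  0.     0.598] shift new axes [ 14.883 -48.018   1.328]
```

```bash
python3 -m pendant '[3.9,-3.1,0,0,0,0,8.5, 3.9,-3.1,0,0,0,0,8.5, 3.9,-3.1,0,0,0,0,8.5, 3.9,-3.1,0,0,0,0,8.5, 3.9,-3.1,0,0,0,0,8.5, 3.9,-3.1,0,0,0,0,8.5, 3.9,-3.1,0,0,0,0,8.5, 3.9,-3.1,0,0,0,0,8.5]' 20
python3 -m pendant '[3.9,-3.1,0,0,0,0.1,8.5, 3,-4,0,0,0,0.1,8.5, 0,0,0,0,0,0.1,8.5, 0,0,0,0,0,0.1,8.5, 0,0,0,0,0,0.1,8.5, 0,0,0,0,0,0.1,8.5, 0,0,0,0,0,0,8.5, 0,0,0,0,0,0,8.5]'
python3 -c "
from h import *
go(disc(-.15)+[0,0,75],-13.5,0,True)
w=r.get_image('wrist');import pickle;pickle.dump(w,open('w1.pkl','wb'));cv2.imwrite('pics/w1.png',w['pixels'][:,:,::-1])
print(proj(w,[disc(-.15),N+[0,0,28],W+[0,0,28],H]),w['eye'])
"
```

```text
t: 1.2
eef_pos: [443.8, -287.0, 231.4]
tool_rot: [0.0, 0.984, 0.18, 0.0]
wrist_force: [0.8, -1.0, 0.2]
grip_width: 84.5
finger_force: 0.0
t: 2.2
eef_pos: [487.2, -199.2, 231.3]
tool_rot: [-0.0, 0.993, -0.117, -0.0]
wrist_force: [-0.2, 0.1, 0.3]
grip_width: 85.1
finger_force: 0.0
t 2.2 tcp [ 487.239 -199.178  231.298] F [-0.173  0.068  0.254] w 85.1 ff 0.0
shift old axes [ 0.866 -0.259  1.368] turn [-0.     0.     0.001] shift new axes [ 0.866 -0.259  1.368]
[[314.413 201.438]
 [315.639 114.888]
 [436.578 116.739]
 [313.136 -18.748]] [ 564.188 -218.     372.381]
```

View pics/w1.png

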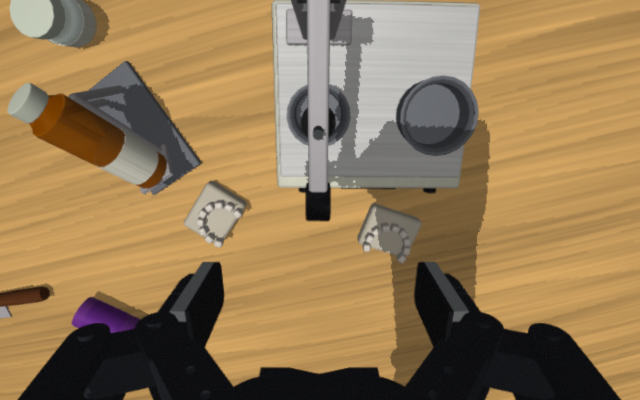

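The wrist view shows the grip disc at (318,205) and the bar along column 318. The narrow rim is at (318,114) and the wide rim at (437,115), all within 4 px of the prediction. I'll lower onto the disc and pinch it.

```bash
sed -i 's/^N=.*W=np.array(\[517,-316,34\]);/N=np.array([543.4,-210.8,34]);W=np.array([517.6,-317.3,34]);/' h.py
python3 -m pendant '[0.7,-0.1,1.8,0,0,0,5, 0,0,1.8,0,0,0,5, 0,0,1.8,0,0,0,5, 0,0,1.8,0,0,0,5, 0,0,1.7,0,0,0,5, 0,0,0,0,0,0,0, 0,0,0,0,0,0,0, 0,0,0,0,0,0,0]' 25
python3 -c "
from h import *
go(disc(-.15),-13.5,0,True)
a=(np.linspace(-.15,1.83,17));P=np.array([[-125*np.cos(t),125*np.sin(t)] for t in a])
print(np.c_[a[1:],np.diff(P,axis=0)/10])
"
```

```text
t: 3.25
eef_pos: [494.4, -200.1, 142.8]
tool_rot: [0.0, 0.993, -0.118, 0.0]
wrist_force: [0.1, -2.2, -2.8]
grip_width: 15.6
finger_force: 28.3
t 3.25 tcp [ 494.431 -200.133  142.792] F [ 0.129 -2.226 -2.802] w 15.6 ff 28.252029418945312
shift old axes [ 0.153 -0.105  0.017] turn [ 0.    -0.001 -0.002] shift new axes [ 0.153 -0.104  0.017]
[[-0.026 -0.136  1.54 ]
 [ 0.098  0.055  1.545]
 [ 0.221  0.245  1.526]
 [ 0.345  0.432  1.484]
 [ 0.469  0.612  1.42 ]
 [ 0.592  0.782  1.333]
 [ 0.716  0.941  1.227]
 [ 0.84   1.085  1.101]
 [ 0.964  1.213  0.959]
 [ 1.088  1.322  0.802]
 [ 1.211  1.411  0.632]
 [ 1.335  1.478  0.453]
 [ 1.459  1.523  0.268]
 [ 1.583  1.544  0.078]
 [ 1.706  1.542 -0.114]
 [ 1.83   1.516 -0.303]]
```

```bash

python3 -m pendant '[-0.14,0,-1.54,0,0,0,0, 0.06,0,-1.54,0,0,0,0, 0.24,0,-1.53,0,0,0,0, 0.43,0,-1.48,0,0,0,0, 0.61,0,-1.42,0,0,0,0, 0.78,0,-1.33,0,0,0,0, 0.94,0,-1.23,0,0,0,0, 1.08,0,-1.10,0,0,0,0]'
python3 -m pendant '[1.21,0,-0.96,0,0,0,0, 1.32,0,-0.80,0,0,0,0, 1.41,0,-0.63,0,0,0,0, 1.48,0,-0.45,0,0,0,0, 1.52,0,-0.27,0,0,0,0, 1.54,0,-0.08,0,0,0,0, 1.54,0,0.11,0,0,0,0, 1.4,0,0.28,0,0,0,0]'
python3 -c "
from h import *
go(disc(1.83),-13.5,0,True)"
```

```text
t: 4.25
eef_pos: [533.6, -209.6, 254.7]
tool_rot: [0.0, 0.993, -0.118, -0.0]
wrist_force: [0.2, -4.7, -6.1]
grip_width: 15.4
finger_force: 25.1
t: 5.25
eef_pos: [645.4, -236.8, 282.9]
tool_rot: [0.0, 0.993, -0.119, 0.001]
wrist_force: [-2.6, -4.2, 3.8]
grip_width: 15.7
finger_force: 27.7
t 5.25 tcp [ 645.423 -236.78   282.941] F [-2.565 -4.24   3.824] w 15.7 ff 27.67656058073044
shift old axes [ 0.172 -0.149  0.082] turn [ 0.    -0.001 -0.002] shift new axes [ 0.172 -0.148  0.082]
```

```bash

python3 -m pendant '[0,0,0,0,0,0,3, 0,0,0,0,0,0,3, 0,0,0,0,0,0,3, 0,0,-3,0,0,0,3, 0,0,-4,0,0,0,8.5, 0,0,0,0,0,0,8.5, 0,0,0,0,0,0,8.5, 0,0,0,0,0,0,8.5]'
python3 - <<'E'
from h import *
import pickle
S,T=pickle.load(open('cams.pkl','rb'));w=pickle.load(open('w1.pkl','rb'))
s=lambda u,v:(180+u/2.4-.3,165+v/2.4-.3)
t=lambda u,v:(225+u/2.68-.3,145+(v-300)/2.68-.3)
print(*tri((S,s(317,145)),(T,t(291,413)),(w,(25,103))))
c=np.cos(np.radians(18));sn=np.sin(np.radians(18))
g=np.array([526.6+51*c,-31.5+51*sn,85]);G=tool(np.radians(18),np.radians(20))
print(g);go(g-G.apply([0,0,110]),18,20,True)
w2=r.get_image('wrist');cv2.imwrite('pics/w2.png',w2['pixels'][:,:,::-1])
E
```

```text
t: 6.25
eef_pos: [643.8, -236.0, 351.1]
tool_rot: [-0.0, 0.993, -0.118, -0.001]
wrist_force: [0.8, -0.3, -0.2]
grip_width: 85.4
finger_force: 0.0
[612.049  -2.842 123.428] [np.float64(0.8963620064168778), np.float64(2.308753977269979), np.float64(2.3348954725987636)]
[575.104 -15.74   85.   ]
t 6.25 tcp [ 643.79  -235.973  351.091] F [ 0.839 -0.275 -0.181] w 85.4 ff 0.0
shift old axes [-14.485 -18.155  18.053] turn [ 0.096  0.341 -0.546] shift new axes [ -8.844 -23.068  15.968]
```

```bash

python3 -m pendant '[-3.6,-4.5,0,0,0,0,8.5, -3.6,-4.5,0,0,0,0,8.5, -3.6,-4.5,0,0,0,0,8.5, -3.6,-4.6,0,0,0,0,8.5, 0,0,4,0,0,0,8.5, 0,0,4,0,0,0,8.5, 0,0,4,0.016,0.057,-0.091,8.5, 0,0,0,0.016,0.057,-0.091,8.5]'
python3 -m pendant '[0,0,0,0.016,0.057,-0.091,8.5, 0,0,0,0.016,0.057,-0.091,8.5, 0,0,0,0.016,0.057,-0.091,8.5, 0,0,0,0.016,0.057,-0.091,8.5, 0,0,0,0,0,0,8.5, 0,0,0,0,0,0,8.5, 0,0,0,0,0,0,8.5, 0,0,0,0,0,0,8.5]'
python3 - <<'E'
from h import *
import pickle
c=np.cos(np.radians(18));sn=np.sin(np.radians(18))
u=np.array([526.6,-31.5,34]);a=np.array([c,sn,1])*.7071
g=u+72*a;G=tool(np.radians(18),np.radians(20))
print(g);go(g-G.apply([0,0,110]),18,20,True)
w=r.get_image('wrist');pickle.dump(w,open('w2.pkl','wb'));cv2.imwrite('pics/w2.png',w['pixels'][:,:,::-1])
y=np.array([-sn,c,0])
print(proj(w,[u,u+130*a,g,u+108*a+20*y,u+108*a-20*y,u+20*y,u-20*y]),w['eye'])
E
```

```text
t: 7.3
eef_pos: [544.9, -26.2, 228.4]
tool_rot: [-0.009, 0.998, -0.026, 0.056]
wrist_force: [0.7, 0.5, 0.7]
grip_width: 84.6
finger_force: 0.0
t: 8.3
eef_pos: [547.0, -26.0, 232.0]
tool_rot: [-0.027, 0.973, 0.154, 0.172]
wrist_force: [-0.4, -0.5, -0.6]
grip_width: 85.0
finger_force: 0.0
[575.019 -15.768  84.911]
t 8.3 tcp [546.966 -26.006 232.006] F [-0.356 -0.516 -0.627] w 85.0 ff 0.0
shift old axes [-2.234 -0.109  5.71 ] turn [ 0.    -0.001  0.   ] shift new axes [-2.226 -0.107  5.713]
[[317.7   254.921]
 [317.329 153.313]
 [317.52  205.922]
 [293.467 174.991]
 [341.35  174.986]
 [298.737 254.91 ]
 [336.666 254.911]] [571.023 -18.281 391.742]
```

View pics/w2.png

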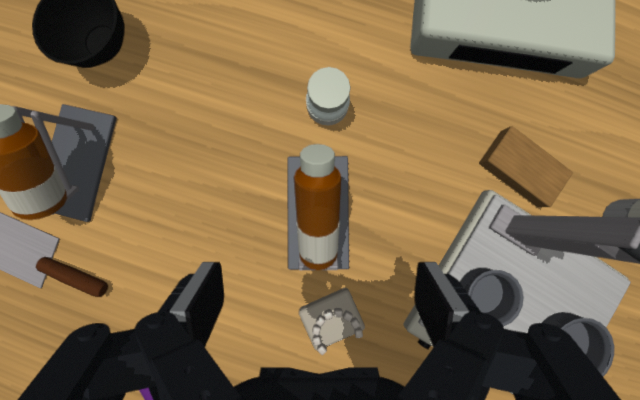

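The slim bottle's axis runs along column 318, cap top edge at row 146, foot edge at row 269, body 294–342 wide. Lateral position and yaw match the prediction, so I'm checking the position along the axis and the height.

```bash
python3 - <<'E'
from h import *
import pickle
from scipy.optimize import least_squares
w=pickle.load(open('w2.pkl','rb'));S,T=pickle.load(open('cams.pkl','rb'))
c=np.cos(np.radians(18));sn=np.sin(np.radians(18))
u=np.array([526.6,-31.5,34]);a=np.array([c,sn,1])*.7071;n=np.array([-c,-sn,1])*.7071
def rows(u): 
    th=np.linspace(0,6.28,60);y=np.array([-sn,c,0])
    ring=lambda s,R_:proj(w,[u+s*a+R_*(np.cos(t)*n+np.sin(t)*y) for t in th])[:,1]
    return ring(130,14).min(),ring(130,14).max(),ring(116,14).max(),ring(0,20).max()
print(rows(u))
s=lambda u,v:(180+u/2.4-.3,165+v/2.4-.3)
t=lambda u,v:(225+u/2.68-.3,145+(v-300)/2.68-.3)
for du in (-8,-4,0,4,8):
  for dz in (-8,-4,0,4): print(du,dz,np.round(rows(u+[du*c,du*sn,dz]),0),end=' ')
  print()
print(*tri((S,s(317,145)),(T,t(291,415)),(w,(318,158))))
m=w['pixels'][130:280,318].astype(int)
for i in range(0,150,3): print(130+i,m[i],end=' ')
E
```

```text
(np.float64(143.42645102045174), np.float64(164.015772257079), np.float64(178.24373449242336), np.float64(270.7264349211421))
-8 -8 [155. 176. 189. 277.] -8 -4 [154. 175. 189. 278.] -8 0 [153. 174. 188. 279.] -8 4 [152. 174. 188. 279.] 
-4 -8 [150. 171. 184. 273.] -4 -4 [149. 170. 184. 274.] -4 0 [148. 169. 183. 275.] -4 4 [147. 169. 183. 275.] 
0 -8 [145. 165. 179. 269.] 0 -4 [144. 165. 179. 270.] 0 0 [143. 164. 178. 271.] 0 4 [142. 163. 178. 271.] 
4 -8 [141. 160. 174. 265.] 4 -4 [140. 160. 174. 266.] 4 0 [139. 159. 173. 267.] 4 4 [138. 158. 173. 267.] 
8 -8 [136. 155. 169. 262.] 8 -4 [135. 154. 169. 262.] 8 0 [134. 154. 168. 263.] 8 4 [133. 153. 167. 263.] 
[611.696  -3.43  123.025] [np.float64(1.5649112882699165), np.float64(0.46536206487922105), np.float64(1.3244155617685531)]
130 [193 151  90] 133 [192 150  89] 136 [192 151  89] 139 [192 151  89] 142 [191 149  90] 145 [154 157 142] 148 [155 158 144] 151 [156 160 146] 154 [157 161 147] 157 [157 162 147] 160 [158 162 148] 163 [167 172 156] 166 [149 153 140] 169 [147 151 138] 172 [144 149 135] 175 [142 146 133] 178 [134  77  21] 181 [134  74  15] 184 [131  70  13] 187 [127  68   7] 190 [112  60   4] 193 [98 53  7] 196 [98 53  9] 199 [98 54  8] 202 [96 53  4] 205 [96 52  0] 208 [102  57  12] 211 [102  58  13] 214 [101  57   9] 217 [102  57   9] 220 [103  57  10] 223 [103  57  10] 226 [102  58  12] 229 [102  57  11] 232 [102  57  11] 235 [103  57  13] 238 [168 166 152] 241 [170 169 156] 244 [171 169 156] 247 [170 168 155] 250 [170 169 154] 253 [170 168 154] 256 [169 169 154] 259 [170 168 155] 262 [168 166 151] 265 [101  56  13] 268 [99 53 11] 271 [107  82  48] 274 [112  87  51] 277 [114  88  53]
```

```bash

python3 -m pendant '[-2.2,-0.1,3,0,0,0,8.5, 0,0,3,0,0,0,8.5, 0,0,3,0,0,0,7, 0,0,3,0,0,0,7, 0,0,2.4,0,0,0,7, 0,0,2.4,0,0,0,7, 0,0,0,0,0,0,7, 0,0,0,0,0,0,3]' 40
python3 -m pendant '[0,0,0,0,0,0,3, 0,0,0,0,0,0,3, 0,0,0,0,0,0,3, 0,0,0,0,0,0,3, 0,0,0,0,0,0,3, 0,0,0,0,0,0,3, 0,0,0,0,0,0,3, 0,0,0,0,0,0,3]'
python3 - <<'E'
from h import *
go([575,-15.8,84],18,20,True)
E
```

```text
t: 9.35
eef_pos: [581.8, -14.1, 67.3]
tool_rot: [-0.027, 0.972, 0.154, 0.172]
wrist_force: [0.1, -0.1, -0.1]
grip_width: 53.2
finger_force: 0.0
t: 10.35
eef_pos: [581.8, -13.6, 68.0]
tool_rot: [-0.027, 0.972, 0.154, 0.173]
wrist_force: [-4.5, 3.6, 6.0]
grip_width: 38.9
finger_force: 39.1
t 10.35 tcp [581.763 -13.632  67.955] F [-4.471  3.569  5.979] w 38.9 ff 39.1387277841568
shift old axes [-0.119 -0.003  0.119] turn [ 0.001 -0.003  0.001] shift new axes [-0.119 -0.003  0.119]
```

```bash

python3 -m pendant '[1,0,-2.8,0,0,0,3, 1.7,0,-4.7,0,0,0,3, 1.7,0,-4.7,0,0,0,3, 1,0,-2.8,0,0.157,0,3, 0,0,0,0,0.157,0,3, 0,0,0,0,0.157,0,3, 0,0,0,0,0.157,0,3, 0,0,0,0,0.157,0,3]'
python3 - <<'E'
from h import *
go(N+[0,0,73.3+70],-13.5,65,True)
E
```

```text
t: 11.35
eef_pos: [581.6, -2.1, 219.1]
tool_rot: [-0.08, 0.926, 0.161, 0.332]
wrist_force: [0.3, 0.5, -3.0]
grip_width: 39.0
finger_force: 41.1
t 11.35 tcp [581.619  -2.075 219.073] F [ 0.293  0.474 -3.029] w 39.0 ff 41.135326623916626
shift old axes [-9.968 19.337 -2.904] turn [-0.5    0.438  0.333] shift new axes [-3.297 21.188  4.683]
```

```bash

python3 -m pendant '[0,0,0,-0.0625,0.055,0.0416,3, 0,0,0,-0.0625,0.055,0.0416,3, 0,0,0,-0.0625,0.055,0.0416,3, 0,0,0,-0.0625,0.055,0.0416,3, 0,0,0,-0.0625,0.055,0.0416,3, 0,0,0,-0.0625,0.055,0.0416,3, 0,0,0,-0.0625,0.055,0.0416,3, 0,0,0,-0.0625,0.055,0.0416,3]'
python3 - <<'E'
from h import *
go(N+[0,0,73.3+70],-13.5,65,True);print(r.observe()['joint_positions'])
E
```

```text
t: 12.35
eef_pos: [567.4, -12.5, 350.2]
tool_rot: [0.062, 0.892, -0.084, 0.44]
wrist_force: [-0.3, 12.0, -7.7]
grip_width: 39.0
finger_force: 42.0
t 12.35 tcp [567.413 -12.481 350.168] F [-0.281 11.991 -7.711] w 39.0 ff 41.96736931800842
shift old axes [-12.918  19.273  14.077] turn [-0.007  0.213  0.047] shift new axes [-14.697  19.845  11.255]
[ 1.269 -0.456 -1.227  2.301 -1.021  0.164 -0.943]
```

```bash
python3 - <<'E'
from h import *
E=R.from_euler
o=r.observe()
data=[([1.058,0.426,0.074,1.606,-0.034,1.111,-0.067],[239.52,-631.036,231.302],[-6.2e-4,.98359,.18042,-1.7e-4]),(o['joint_positions'],o['eef_pos'],o['tool_rot'])]
for q,p,t in data:
    M=R.from_quat([t[1],t[2],t[3],t[0]])
    C=R.identity();
    for i,x in enumerate(q): C=C*E('zyzyzyz'[i],x)
    # M = Rz(b) C K ?
    print((M*C.inv()).as_rotvec(),(C.inv()*M).as_rotvec())
# linear fit of position
A=[];b=[]
B=[E('z',-2.266)*E('z',q[0]) for q,_,_ in data]
for (q,p,t) in data:
    C=E('z',-2.266);cols=[]
    for i,x in enumerate(q):
        C=C*E('zyzyzyz'[i],x)
        if i in(0,2,4,6): cols.append(C.apply([0,0,1]))
    A.append(np.array(cols).T);b.append(p)
A=np.vstack(A);b=np.hstack(b);s=np.linalg.lstsq(A,b,rcond=None);print(s[0],A@s[0]-b)
E
```

```text
[ 0.001 -0.001  2.297] [ 0.001 -0.001 -2.297]
[-1.282  0.     0.607] [-0.284  0.284 -1.361]
[  217.636  -530.304   839.047 -1176.037] [   6.563  157.192  307.014 -280.424  -30.718 -307.014]
```

```bash
python3 - <<'E'
from h import *
import itertools
E=R.from_euler
o=r.observe()
data=[([1.058,0.426,0.074,1.606,-0.034,1.111,-0.067],[239.52,-631.036,231.302],[-6.2e-4,.98359,.18042,-1.7e-4]),(o['joint_positions'],o['eef_pos'],o['tool_rot'])]
res=[]
for ax in itertools.product('zx',repeat=3):
  for sg in itertools.product([1,-1],repeat=7):
    axes=['z','y',ax[0],'y',ax[1],'y',ax[2]]
    D=[]
    for q,p,t in data:
        M=R.from_quat([t[1],t[2],t[3],t[0]]);C=R.identity()
        for a,s,x in zip(axes,sg,q): C=C*E(a,s*x)
        D.append((M,C))
    for k in np.arange(4)*np.pi/2:
        K=E('z',k)
        # base from first
        Bs=D[0][0]*(D[0][1]*K).inv()
        e=(D[1][0].inv()*Bs*D[1][1]*K).magnitude()
        res.append((e,axes,sg,k,Bs.as_rotvec()))
res.sort(key=lambda v:v[0])
for v in res[:6]:print(v)
E
```

```text
(0.0012328647340013352, ['z', 'y', 'z', 'y', 'z', 'y', 'z'], (-1, 1, -1, 1, -1, 1, -1), np.float64(1.5707963267948966), array([ 0.001,  0.   , -0.   ]))
(0.0012328647340015693, ['z', 'y', 'z', 'y', 'z', 'y', 'z'], (-1, -1, -1, -1, -1, -1, -1), np.float64(4.71238898038469), array([ 0.001, -0.002,  3.141]))
(0.20653392691528225, ['z', 'y', 'z', 'y', 'z', 'y', 'z'], (1, -1, 1, 1, -1, 1, 1), np.float64(4.71238898038469), array([-0.864,  0.058,  0.684]))
(0.20653392691528238, ['z', 'y', 'z', 'y', 'z', 'y', 'z'], (1, 1, 1, -1, -1, -1, 1), np.float64(1.5707963267948966), array([-0.073, -1.076, -2.233]))
(0.22756319287871182, ['z', 'y', 'x', 'y', 'x', 'y', 'z'], (-1, -1, -1, -1, -1, -1, -1), np.float64(0.0), array([-0.028, -0.087, -1.653]))
(0.227563192878712, ['z', 'y', 'x', 'y', 'x', 'y', 'z'], (-1, 1, 1, 1, 1, 1, -1), np.float64(3.141592653589793), array([-0.085,  0.027,  1.487]))
```

```bash

python3 -m pendant '[0,2.5,0,0,0,0,3, 0,2.5,0,0,0,0,3, 0,2.5,0,0,0,0,3, 0,2.5,0,0,0,0,3, 0,2.5,0,0,0,0,3, 0,2.5,0,0,0,0,3, 0,2.5,0,0,0,0,3, 0,2,0,0,0,0,3]'
python3 - <<'E'
from h import *
go(N+[0,0,73.3+70],-13.5,65,True);o=r.observe();print(o['joint_positions'])
print(repr([o['joint_positions'],o['eef_pos'],o['tool_rot']]),file=open('log.txt','a'))
E
```

```text
t: 13.35
eef_pos: [526.6, -203.4, 361.8]
tool_rot: [0.061, 0.894, -0.084, 0.437]
wrist_force: [-0.2, 0.4, -1.9]
grip_width: 38.6
finger_force: 42.1
t 13.35 tcp [ 526.61  -203.376  361.813] F [-0.246  0.427 -1.933] w 38.6 ff 42.09695756435394
shift old axes [-13.088  -0.258  14.534] turn [-0.008  0.221  0.047] shift new axes [-15.959   0.33   11.305]
[ 0.772 -0.217 -0.414  2.325 -1.021  0.187 -0.499]
```

```bash
cat > kin.py <<'E'
from h import *
E=R.from_euler
def chain(q):
    C=R.identity();F=[]
    for i,x in enumerate(q):
        C=C*E('zyzyzyz'[i],x*(-1 if i%2==0 else 1));F.append(C)
    return F
def rot(q): return chain(q)[-1]*E('z',np.pi/2)
def cols(q,terms):
    F=chain(q);return np.array([F[i].apply(np.eye(3)['xyz'.index(c)]) for i,c in terms]).T
E
python3 - <<'E'
from kin import *
from numpy import array
data=[([1.058,0.426,0.074,1.606,-0.034,1.111,-0.067],[239.52,-631.036,231.302]),([ 1.269,-0.456,-1.227,2.301,-1.021,0.164,-0.943],[567.413,-12.481,350.168])]
data+=[eval(l)[:2] for l in open('log.txt')]
for T in ([(0,'z'),(2,'z'),(4,'z'),(6,'z')],[(0,'z'),(2,'z'),(2,'y'),(4,'z'),(6,'z')],[(0,'z'),(0,'y'),(2,'z'),(4,'z'),(4,'y'),(6,'z')],[(0,'z'),(2,'z'),(2,'y'),(4,'z'),(4,'y'),(6,'z')],[(0,'z'),(2,'z'),(2,'x'),(4,'z'),(4,'x'),(6,'z')],[(0,'z'),(0,'y'),(2,'z'),(2,'x'),(4,'z'),(4,'x'),(6,'z')],[(0,'z'),(2,'z'),(2,'y'),(4,'z'),(4,'x'),(6,'z')]):
    A=np.vstack([cols(q,T) for q,_ in data]);b=np.hstack([p for _,p in data]);s=np.linalg.lstsq(A,b,rcond=None)[0];print(T,s,'res',A@s-b)
E
```

```text
[(0, 'z'), (2, 'z'), (4, 'z'), (6, 'z')] [345.019 448.277 535.046 252.877] res [ 51.3    33.897  31.548  10.771   0.927 -16.908  14.63   38.821 -14.64 ]
[(0, 'z'), (2, 'z'), (2, 'y'), (4, 'z'), (6, 'z')] [246.918 575.85  -62.568 486.517 327.297] res [ 2.578  0.547 -1.349  7.333 -1.901  4.144 -7.821  3.09  -2.795]
[(0, 'z'), (0, 'y'), (2, 'z'), (4, 'z'), (4, 'y'), (6, 'z')] [329.703 -52.996 537.729 497.639 -14.608 361.775] res [-4.017  0.067  5.397 -5.52   2.819 -5.924  9.437  1.838  0.527]
[(0, 'z'), (2, 'z'), (2, 'y'), (4, 'z'), (4, 'y'), (6, 'z')] [249.842 579.525 -58.972 484.696  -5.502 333.44 ] res [ 0.885 -0.039 -0.522  7.526 -1.745  3.64  -7.248  4.39  -3.118]
[(0, 'z'), (2, 'z'), (2, 'x'), (4, 'z'), (4, 'x'), (6, 'z')] [308.918 259.562 225.22  401.83   -9.864  57.381] res [ 50.942  19.952  -5.747  -0.772 -12.42    1.746  -3.107   8.367   4.001]
[(0, 'z'), (0, 'y'), (2, 'z'), (2, 'x'), (4, 'z'), (4, 'x'), (6, 'z')] [325.345 -57.269 493.44   29.73  486.244  -4.943 319.011] res [ 4.551  2.69   0.707 -8.237  1.489 -4.068  7.921 -4.729  3.361]
[(0, 'z'), (2, 'z'), (2, 'y'), (4, 'z'), (4, 'x'), (6, 'z')] [253.957 571.241 -64.02  491.491   5.521 322.716] res [ 1.171 -0.242 -1.036  7.093 -2.36   3.824 -7.104  4.88  -2.789]
```

```bash
cat >> kin.py <<'E'
from scipy.optimize import least_squares
T_=[(0,'z'),(2,'z'),(2,'y'),(4,'z'),(6,'z')];L_=np.array([247,576,-62.5,486.5,327.3])
lo=np.array([-2.85,-.5,-1.23,.21,-1.02,.16,-2.73]);hi=np.array([2.85,2.14,1.37,2.46,4.16,2.05,2.73])
def ik(p,G,q0,m=.05):
    f=lambda q:np.r_[(cols(q,T_)@L_-p)/100,(G.inv()*rot(q)).as_rotvec()*3,.002*(q-q0)]
    s=least_squares(f,np.clip(q0,lo+m,hi-m),bounds=(lo+m-1e-6,hi-m+1e-6));return s.x,np.linalg.norm(s.fun[:6])
E
python3 - <<'E'
from kin import *
q0=np.array(r.observe()['joint_positions']);q1=np.array([.3,0.,0,1.8,0,.5,0])
for s,z in ((73,34),):
  for tilt in (65,45):
   for yaw in range(-120,100,15):
    G=tool(np.radians(yaw),np.radians(tilt));out=[]
    for h in (0,80):
      p=N+[0,0,s+h]+G.apply([0,0,18.7])
      b=min((ik(p,G,np.array(q)) for q in (q0,q1,[.3,.2,.8,1.8,1.5,1,0],[.3,.2,-.8,1.8,3,1,0])),key=lambda v:v[1]);out.append(b)
    print(tilt,yaw,[(round(e*100,1),q.round(2)) if e<.2 else round(e*100,1) for q,e in out])
E
```

```text
65 -120 [(np.float64(0.0), array([-0.06,  0.8 , -0.12,  1.76,  0.85,  1.58,  1.97])), (np.float64(0.0), array([-0.08,  0.69, -0.08,  1.75,  0.83,  1.64,  2.08]))]
65 -105 [(np.float64(0.0), array([-0.15,  0.74, -0.06,  1.92,  1.  ,  1.41,  1.99])), (np.float64(0.0), array([-0.17,  0.62, -0.03,  1.91,  0.97,  1.47,  2.11]))]
65 -90 [(np.float64(0.0), array([-0.26,  0.69,  0.03,  2.08,  1.18,  1.23,  1.96])), (np.float64(0.0), array([-0.27,  0.55,  0.04,  2.07,  1.14,  1.29,  2.1 ]))]
65 -75 [(np.float64(0.0), array([-0.4 ,  0.67,  0.17,  2.24,  1.43,  1.05,  1.85])), (np.float64(0.0), array([-0.38,  0.49,  0.15,  2.23,  1.36,  1.1 ,  2.05]))]
65 -60 [(np.float64(0.0), array([-0.57,  0.7 ,  0.41,  2.39,  1.82,  0.86,  1.61])), (np.float64(0.0), array([-0.52,  0.46,  0.35,  2.37,  1.68,  0.91,  1.91]))]
65 -45 [np.float64(36.7), np.float64(30.1)]
65 -30 [np.float64(71.5), np.float64(59.9)]
65 -15 [np.float64(75.2), np.float64(62.7)]
65 0 [np.float64(43.7), np.float64(36.5)]
65 15 [(np.float64(0.3), array([ 0.73,  0.6 , -0.1 ,  2.41,  4.09,  1.01,  1.49])), (np.float64(0.0), array([ 1.42
[... 2445 characters left out ...]
ray([ 1.29,  0.39, -0.83,  2.18, -0.97,  0.48,  0.34]))]
45 45 [(np.float64(0.0), array([ 1.18,  0.58, -0.69,  2.1 , -0.83,  0.58,  0.52])), (np.float64(0.0), array([ 1.1 ,  0.42, -0.57,  2.06, -0.86,  0.75,  0.46]))]
45 60 [(np.float64(0.0), array([ 1.1 ,  0.62, -0.6 ,  1.97, -0.65,  0.8 ,  0.55])), (np.float64(0.0), array([ 1.07,  0.49, -0.56,  1.93, -0.68,  0.94,  0.49]))]
45 75 [(np.float64(0.0), array([ 0.89,  0.65, -0.38,  1.84, -0.61,  1.04,  0.71])), (np.float64(0.0), array([ 0.83,  0.53, -0.29,  1.81, -0.65,  1.18,  0.67]))]
45 90 [(np.float64(0.0), array([ 0.84,  0.7 , -0.37,  1.73, -0.47,  1.21,  0.77])), (np.float64(0.0), array([ 0.8 ,  0.6 , -0.32,  1.69, -0.51,  1.33,  0.74]))]
```

```bash
python3 - <<'E'
from kin import *
q=np.array(r.observe()['joint_positions'])
for y,t in ((25,58),(60,65)):
    G=tool(np.radians(y),np.radians(t));p=N+[0,0,230];print(ik(p,G,q));go(p,y,t)
E
```

```text
(array([ 1.681,  0.392, -1.18 ,  2.148, -0.97 ,  0.584,  0.282]), np.float64(0.2856563253079333))
t 13.35 tcp [ 526.61  -203.376  361.813] F [-0.246  0.427 -1.933] w 38.6 ff 42.09695756435394
shift old axes [-6.645  0.032  7.409] turn [ 0.546  0.108 -0.338] shift new axes [-7.655  1.382  6.208]
(array([ 1.251,  0.54 , -0.645,  1.885, -0.887,  1.195,  0.636]), np.float64(2.853492357525932e-06))
t 13.35 tcp [ 526.61  -203.376  361.813] F [-0.246  0.427 -1.933] w 38.6 ff 42.09695756435394
shift old axes [-6.645  0.032  7.409] turn [ 1.087  0.215 -0.626] shift new axes [-8.782  1.825  4.312]
```

```bash
python3 - <<'E'
from kin import *
q=np.array(r.observe()['joint_positions'])
for y,t in ((-13.5,20),(15,20),(60,20),(60,40),(60,65)):
    G=tool(np.radians(y),np.radians(t));p=N+[0,0,260];q,e=ik(p,G,q);print(y,t,q,e)
go(N+[0,0,260],-13.5,20);
print((tool(np.radians(-13.5),np.radians(20)).inv()*tool(np.radians(60),np.radians(20))).as_rotvec())
E
```

```text
-13.5 20 [ 0.602  0.06  -0.35   1.981  0.019  0.755 -1.561] 6.2113334420140685e-06
15 20 [ 0.731  0.103 -0.384  1.935 -0.217  0.835 -0.83 ] 2.5840096405191782e-06
60 20 [ 0.87   0.244 -0.501  1.776 -0.256  1.114 -0.03 ] 1.8061610468228399e-06
60 40 [ 1.067  0.319 -0.552  1.818 -0.595  1.136  0.294] 1.2188470650505347e-06
60 65 [ 1.251  0.498 -0.641  1.866 -0.897  1.237  0.6  ] 1.007053953734694e-06
t 13.35 tcp [ 526.61  -203.376  361.813] F [-0.246  0.427 -1.933] w 38.6 ff 42.09695756435394
shift old axes [-4.273  0.14   5.575] turn [ 0.011 -0.564  0.047] shift new axes [-0.622  0.33   6.99 ]
[ 0.439  0.    -1.205]
```

```bash

python3 -m pendant '[0,0,0,0,-0.08,0.01,3, 0,0,0,0,-0.08,0.01,3, 0,0,0,0,-0.08,0.01,3, 0,0,0,0,-0.08,0.01,3, 0,0,0,0,-0.08,0.005,3, 0,0,0,0,-0.08,0,3, 0,0,0,0,-0.08,0,3, 0,0,0,0,0,0,3]'
python3 -m pendant '[0,0,0,0.037,0,-0.1,3, 0,0,0,0.037,0,-0.1,3, 0,0,0,0.037,0,-0.1,3, 0,0,0,0.037,0,-0.1,3, 0,0,0,0.037,0,-0.1,3, 0,0,0,0.037,0,-0.1,3, 0,0,0,0.037,0,-0.1,3, 0,0,0,0.037,0,-0.1,3]'
python3 - <<'E'
from kin import *
go(N+[0,0,230],60,20);o=r.observe();print(o['joint_positions'])
print(repr([o['joint_positions'],o['eef_pos'],o['tool_rot']]),file=open('log.txt','a'))
E
```

```text
t: 14.35
eef_pos: [529.1, -201.2, 363.4]
tool_rot: [0.025, 0.975, -0.112, 0.19]
wrist_force: [-0.2, 0.1, -2.2]
grip_width: 38.8
finger_force: 42.0
t: 15.35
eef_pos: [528.1, -200.8, 362.7]
tool_rot: [-0.043, 0.934, 0.306, 0.18]
wrist_force: [-0.7, 0.3, -1.9]
grip_width: 39.1
finger_force: 42.0
t 15.35 tcp [ 528.101 -200.765  362.678] F [-0.703  0.253 -1.946] w 39.1 ff 41.9575971364975
shift old axes [-2.985  1.422  9.476] turn [ 0.175 -0.015 -0.383] shift new axes [-3.473  1.827  9.237]
[ 1.417  0.16  -1.075  1.801 -0.176  1.041 -0.503]
```

```bash

python3 -m pendant '[0,0,0,0.044,0,-0.096,3, 0,0,0,0.044,0,-0.096,3, 0,0,0,0.044,0,-0.096,3, 0,0,0,0.044,0,-0.096,3, 0,0,0,0,0.1,0,3, 0,0,0,0,0.1,0,3, 0,0,0,0,0.1,0,3, 0,0,0,0,0.1,0,3]'
python3 -m pendant '[0,0,0,0,0.1,0,3, 0,0,0,0,0.1,0,3, 0,0,0,0,0.1,0,3, 0,0,0,0,0.08,0,3, 0,0,0,0,0,0,3, 0,0,0,0,0,0,3, 0,0,0,0,0,0,3, 0,0,0,0,0,0,3]'
python3 - <<'E'
from kin import *
go(N+[0,0,73.3+60],60,65,True);o=r.observe();print(o['joint_positions'])
print(repr([o['joint_positions'],o['eef_pos'],o['tool_rot']]),file=open('log.txt','a'))
E
```

```text
t: 16.35
eef_pos: [528.5, -201.0, 362.8]
tool_rot: [-0.185, 0.804, 0.463, 0.325]
wrist_force: [0.0, 0.1, -2.4]
grip_width: 38.7
finger_force: 42.0
t: 17.35
eef_pos: [528.8, -200.9, 363.2]
tool_rot: [-0.269, 0.729, 0.42, 0.469]
wrist_force: [-0.2, 0.0, -2.1]
grip_width: 38.8
finger_force: 42.0
t 17.35 tcp [ 528.808 -200.861  363.198] F [-0.19   0.028 -2.132] w 38.8 ff 42.033655643463135
shift old axes [-17.897   1.724   9.88 ] turn [ 0.002 -0.009  0.001] shift new axes [-17.81    1.761  10.03 ]
[ 1.637  0.658 -1.183  1.795 -0.598  1.155  0.286]
```

```bash

python3 -m pendant '[-3.6,0.34,2,0,0,0,3, -3.6,0.34,2,0,-0.009,0,3, -3.6,0.34,2,0,0,0,3, -3.6,0.34,2,0,0,0,3, -3.5,0.34,2,0,0,0,3, 0,0,0,0,0,0,3, 0,0,0,0,0,0,3, 0,0,0,0,0,0,3]'
python3 - <<'E'
from kin import *
import pickle
go(N+[0,0,73.3+60],60,65,True)
C={n:r.get_image(n) for n in('scene','top','wrist')};pickle.dump(C,open('c3.pkl','wb'))
b=N+[0,0,60]
for n in C: print(n,proj(C[n],[b,b+[0,0,130],N+[0,0,28]]).round(0).tolist())
I=[C['scene']['pixels'][190:290,170:290],C['top']['pixels'][150:250,370:490],C['wrist']['pixels']]
o=np.zeros((600,800,3),np.uint8)
o[:300,:360]=cv2.resize(I[0],(360,300),interpolation=cv2.INTER_CUBIC);o[300:,:360]=cv2.resize(I[1],(360,300),interpolation=cv2.INTER_CUBIC)
o[:275,360:]=cv2.resize(I[2],(440,275));cv2.imwrite('pics/c3.png',o[:,:,::-1])
E
```

```text
t: 18.35
eef_pos: [551.8, -196.5, 160.1]
tool_rot: [-0.267, 0.73, 0.421, 0.466]
wrist_force: [-0.6, 0.8, -1.6]
grip_width: 38.9
finger_force: 42.0
t 18.35 tcp [ 551.803 -196.464  160.071] F [-0.552  0.772 -1.586] w 38.9 ff 42.03500747680664
shift old axes [-0.047 -0.011  0.058] turn [ 0.003 -0.     0.001] shift new axes [-0.047 -0.011  0.058]
scene [[235.0, 230.0], [227.0, 198.0], [236.0, 238.0]]
top [[401.0, 211.0], [411.0, 207.0], [399.0, 212.0]]
wrist [[319.0, 354.0], [320.0, 180.0], [319.0, 374.0]]
```

View pics/c3.png

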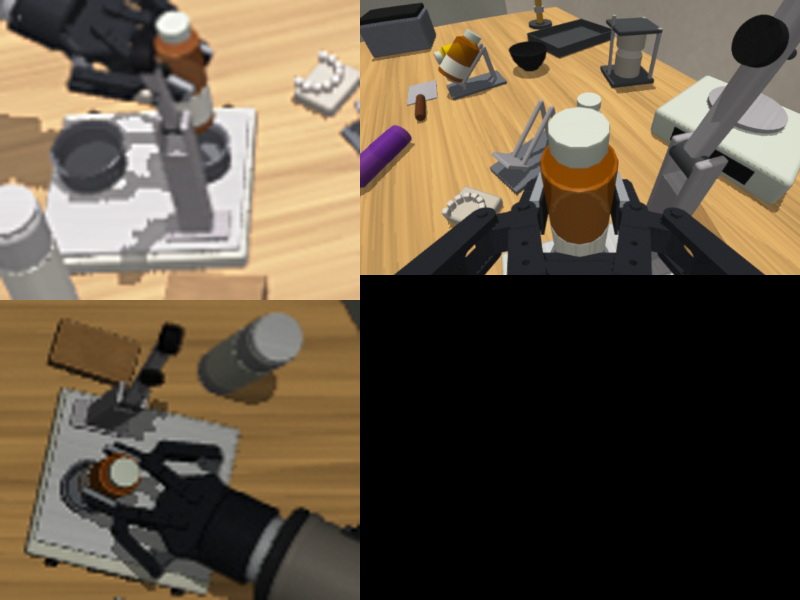

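Scene cap at (227,198) and top cap at (411,207) both match the prediction to a pixel, with the bottle upright over the narrow cup. Descending into the cup.

```bash

python3 -m pendant '[-0.9,0,0.42,0,0,0,3, -0.9,0,0.42,0,0,0,3, -0.7,0,0.33,0,0,0,3, -0.4,0,0.19,0,0,0,3, -0.4,0,0.19,0,0,0,3, -0.3,0,0.14,0,0,0,3, 0,0,0,0,0,0,3, 0,0,0,0,0,0,3]'
python3 - <<'E'
from kin import *
go(N+[0,0,73.3+20],60,65,True)
E
```

```text
t: 19.5
eef_pos: [551.6, -195.9, 118.8]
tool_rot: [-0.268, 0.73, 0.421, 0.466]
wrist_force: [-0.3, 0.5, -2.3]
grip_width: 39.2
finger_force: 42.0
t 19.5 tcp [ 551.59  -195.919  118.84 ] F [-0.319  0.45  -2.294] w 39.2 ff 42.03547775745392
shift old axes [ 0.049  0.035 -0.027] turn [ 0.002 -0.001 -0.   ] shift new axes [ 0.049  0.035 -0.027]
```

```bash

python3 -m pendant '[-0.3,0,0.14,0,0,0,3, -0.3,0,0.14,0,0,0,3, -0.3,0,0.14,0,0,0,3, -0.27,0,0.13,0,0,0,3, -0.18,0,0.08,0,0,0,3, -0.18,0,0.08,0,0,0,3, 0,0,0,0,0,0,3, 0,0,0,0,0,0,3]'
python3 - <<'E'
from kin import *
go(N+[0,0,73.3],60,65,True)
E
```

```text
t: 20.5
eef_pos: [551.5, -195.9, 101.9]
tool_rot: [-0.268, 0.73, 0.421, 0.466]
wrist_force: [1.3, -0.5, -2.1]
grip_width: 38.5
finger_force: 42.0
t 20.5 tcp [ 551.543 -195.873  101.886] F [ 1.292 -0.469 -2.115] w 38.5 ff 42.03545808792114
shift old axes [-0.228  0.041  0.1  ] turn [ 0.002 -0.001 -0.   ] shift new axes [-0.228  0.041  0.101]
```

```bash

python3 -m pendant '[-0.1,0,0.05,0,0,0,3, 0,0,0,0,0,0,3, -0.1,0,0.05,0,0,0,3, 0,0,0,0,0,0,3, 0,0,0,0,0,0,3, 0,0,0,0,0,0,3, 0,0,0,0,0,0,3, 0,0,0,0,0,0,3]'

```

```text
t: 21.5
eef_pos: [551.5, -195.8, 99.6]
tool_rot: [-0.268, 0.73, 0.421, 0.466]
wrist_force: [-0.2, -0.1, -2.4]
grip_width: 39.2
finger_force: 42.0
```

```bash

python3 -m pendant '[-0.1,0,0.05,0,0,0,3, 0,0,0,0,0,0,3, -0.1,0,0.05,0,0,0,3, 0,0,0,0,0,0,3, -0.1,0,0.05,0,0,0,3, 0,0,0,0,0,0,3, 0,0,0,0,0,0,3, 0,0,0,0,0,0,3]'

```

```text
t: 22.5
eef_pos: [551.8, -195.7, 96.7]
tool_rot: [-0.268, 0.73, 0.421, 0.466]
wrist_force: [-2.2, -1.3, 5.0]
grip_width: 39.1
finger_force: 42.5
```

```bash

python3 -m pendant '[0,0,0,0,0,0,6.5, 0,0,0,0,0,0,6.5, 0,0,0,0,0,0,6.5, 0,0,-1,0,0,0,6.5, 0,0,-3,0,0,0,6.5, 0,0,-4,0,0,0,6.5, 0,0,-5,0,0,0,6.5, 0,0,0,0,0,0,6.5]'
python3 - <<'E'
from kin import *
import pickle
C={n:r.get_image(n) for n in('scene','top','wrist')};pickle.dump(C,open('c4.pkl','wb'))
b=N
for n in C: print(n,proj(C[n],[b,b+[0,0,130],N+[0,0,28],W+[0,0,28]]).round(0).tolist())
I=[C['scene']['pixels'][190:290,170:290],C['top']['pixels'][150:250,370:490],C['wrist']['pixels']]
o=np.zeros((600,800,3),np.uint8)
o[:300,:360]=cv2.resize(I[0],(360,300),interpolation=cv2.INTER_CUBIC);o[300:,:360]=cv2.resize(I[1],(360,300),interpolation=cv2.INTER_CUBIC)
o[:275,360:]=cv2.resize(I[2],(440,275));cv2.imwrite('pics/c4.png',o[:,:,::-1])
E
```

```text
t: 23.5
eef_pos: [491.4, -302.5, 151.7]
tool_rot: [-0.266, 0.732, 0.42, 0.466]
wrist_force: [-0.2, 0.2, -0.0]
grip_width: 64.9
finger_force: 0.0
scene [[238.0, 244.0], [231.0, 214.0], [236.0, 238.0], [199.0, 239.0]]
top [[397.0, 213.0], [406.0, 209.0], [399.0, 212.0], [433.0, 220.0]]
wrist [[319.0, 249.0], [320.0, 126.0], [319.0, 229.0], [367.0, 349.0]]
```

View pics/c4.png

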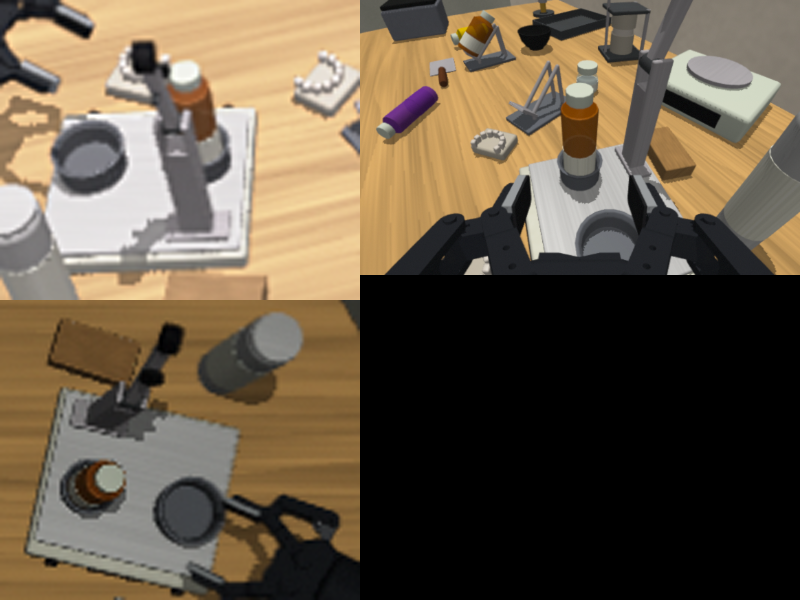

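Slim bottle home: top cap at (406,209) and scene cap at (232,215), both as predicted. Now checking reachability for the stout bottle.

```bash
python3 - <<'E'
from kin import *
q0=np.array(r.observe()['joint_positions']);print(q0)
c,sn=np.cos(.08),np.sin(.08);u=np.array([484,271,43]);a=np.array([c,sn,1])*.7071;g=u+56*a
Q=[q0,np.array([.3,.4,-.3,1.8,-.4,1,0]),np.array([-.4,.3,0,1.8,0,1,-1.])]
for t in (0,10,20):
    for h in (100,0):
        G=tool(.08,np.radians(t));p=g+G.apply([0,0,18.7-h]);b=min((ik(p,G,q) for q in Q),key=lambda v:v[1]);print('g',t,h,b[0].round(2),b[1].round(3))
    for y in (30,45,60,75):
        G=tool(np.radians(y),np.radians(t+45));p=W+[0,0,56+20]+G.apply([0,0,18.7]);b=ik(p,G,q0);b2=ik(p+[0,0,150],G,q0);print('p',t+45,y,b[0].round(2),b[1].round(3),b2[1].round(3))
go(g-tool(.08,np.radians(20)).apply([0,0,120]),4.5,20,True)
E
```

```text
[ 1.584  0.96  -0.949  1.755 -0.4    1.097  0.494]
g 0 100 [-0.71  0.37  0.16  1.87 -0.07  0.91 -2.01] 0.0
g 0 0 [-0.76  0.5   0.23  1.94 -0.17  0.72 -1.93] 0.0
p 45 30 [ 1.5   0.65 -0.91  2.09 -0.61  0.44  0.25] 0.0 0.0
p 45 45 [ 1.45  0.7  -0.87  1.96 -0.43  0.68  0.28] 0.0 0.0
p 45 60 [ 1.4   0.77 -0.86  1.83 -0.28  0.9   0.33] 0.0 0.0
p 45 75 [ 1.34  0.83 -0.87  1.7  -0.16  1.11  0.4 ] 0.0 0.0
g 10 100 [-0.81  0.28  0.18  2.01  0.06  0.71 -2.17] 0.0
g 10 0 [-0.92  0.47  0.36  2.05 -0.15  0.5  -1.97] 0.0
p 55 30 [ 1.66  0.81 -1.06  2.1  -0.67  0.41  0.4 ] 0.0 0.0
p 55 45 [ 1.56  0.82 -0.95  1.95 -0.51  0.7   0.41] 0.0 0.0
p 55 60 [ 1.47  0.87 -0.92  1.81 -0.35  0.96  0.42] 0.0 0.0
p 55 75 [ 1.39  0.93 -0.9   1.66 -0.22  1.19  0.46] 0.0 0.0
g 20 100 [-0.97  0.22  0.27  2.15  0.3   0.51 -2.45] 0.0
g 20 0 [-1.16  0.5   0.6   2.16 -0.3   0.27 -1.88] 0.0
p 65 30 [ 1.77  0.99 -1.17  2.11 -0.67  0.4   0.51] 0.0 0.0
p 65 45 [ 1.64  0.95 -1.02  1.94 -0.56  0.74  0.51] 0.0 0.0
p 65 60 [ 1.53  0.98 -0.96  1.78 -0.41  1.01  0.49] 0.0 0.0
p 65 75 [ 1.42  1.03 -0.93  1.62 -0.29  1.27  0.49] 0.0 0.0
t 23.65 tcp [ 492.265 -297.336  151.042] F [-0.895 -0.032  0.535] w 65.1 ff 0.0
shift old axes [ 23.107 -28.813  43.331] turn [-0.669 -0.723  0.73 ] shift new axes [  4.796 -56.723  -1.101]
```

```bash

python3 -m pendant '[4,0,-1.9,0,0,0,8, 4.5,0,-2.1,0,0,0,8, 4.5,0,-2.1,0,-0.12,0,8, 2,0,-2,0,-0.12,0,8, 0,0,0,0,-0.12,0,8, 0,0,0,0,-0.12,0,8, 0,0,0,0,-0.12,0,8, 0,0,0,0,-0.12,0,8]'
python3 -m pendant '[0,0,0,0,-0.12,0,8.5, 0,0,0,0,-0.12,0,8.5, 0,0,0,0,0,-0.0,8.5, 0,-5,0,0,0,0.1,8.5, 0,-5,0,0,0,0.1,8.5, 0,-5,0,0,0,0.1,8.5, 0,-5,0,0,0,0.1,8.5, 0,-5,0,0,0,0.1,8.5]'
python3 - <<'E'
from kin import *
c,sn=np.cos(.08),np.sin(.08);u=np.array([484,271,43]);a=np.array([c,sn,1])*.7071;g=u+56*a
G=tool(.08,np.radians(10))
go(g-G.apply([0,0,120]),4.58,10,True);o=r.observe();print(o['joint_positions'])
E
```

```text
t: 24.65
eef_pos: [488.9, -302.6, 321.9]
tool_rot: [-0.102, 0.848, 0.489, 0.177]
wrist_force: [-0.6, 0.7, -0.9]
grip_width: 79.8
finger_force: 0.0
t: 25.65
eef_pos: [302.3, -139.0, 330.0]
tool_rot: [-0.062, 0.96, 0.266, 0.064]
wrist_force: [-0.1, -0.4, 0.9]
grip_width: 85.0
finger_force: 0.0
t 25.65 tcp [ 302.271 -139.021  329.977] F [-0.07  -0.386  0.944] w 85.0 ff 0.0
shift old axes [ 35.694 -23.224  22.692] turn [-0.16   0.037  0.446] shift new axes [ 20.668 -39.42   18.634]
[ 1.478 -0.299 -0.809  2.113 -0.408  1.293 -0.212]
```

```bash

python3 -m pendant '[4.4,-2.9,0,0,0,0,8.5, 4.4,-2.9,0,0,0,0,8.5, 4.4,-2.9,0,0,0,0,8.5, 4.4,-2.9,0,0,0,0,8.5, 4.4,-2.9,0,0,0,0,8.5, 4.4,-2.9,0.5,0,0,0,8.5, 4.4,-2.9,1,0,0,0,8.5, 4.4,-2.9,1.5,0,0,0,8.5]'
python3 -m pendant '[0,0,3,-0.032,0.007,0.09,8.5, 0,0,3,-0.032,0.007,0.09,8.5, 0,0,3,-0.032,0.007,0.09,8.5, 0,0,3,-0.032,0.007,0.09,8.5, 0,0,0,-0.032,0.007,0.09,8.5, 0,0,0,0,0,0,8.5, 0,0,0,0,0,0,8.5, 0,0,0,0,0,0,8.5]'
python3 - <<'E'
from kin import *
c,sn=np.cos(.08),np.sin(.08);u=np.array([484,271,43]);a=np.array([c,sn,1])*.7071;g=u+56*a
G=tool(.08,np.radians(10))
go(g-G.apply([0,0,120]),4.58,10,True);o=r.observe();print(o['joint_positions'])
E
```

```text
t: 26.65
eef_pos: [418.8, 217.5, 401.2]
tool_rot: [-0.063, 0.958, 0.265, 0.093]
wrist_force: [0.6, -0.4, 0.1]
grip_width: 84.8
finger_force: 0.0
t: 27.65
eef_pos: [410.3, 209.6, 321.6]
tool_rot: [-0.014, 0.991, 0.066, 0.113]
wrist_force: [0.2, -0.4, 0.0]
grip_width: 85.0
finger_force: 0.0
t 27.65 tcp [410.277 209.644 321.648] F [ 0.208 -0.387  0.041] w 85.0 ff 0.0
shift old axes [ 6.9   -4.779 15.966] turn [-0.024 -0.053  0.051] shift new axes [ 7.468 -5.527 15.461]
[ 0.759 -0.23  -1.209  2.034 -0.187  0.975 -1.814]
```

```bash

python3 -m pendant '[1.8,-1.2,1,0,0,0,8.5, 1.8,-1.2,3,0,0,0,8.5, 1.8,-1.2,4,0,0,0,8.5, 1.5,-1.2,4,-0.024,-0.053,0.051,8.5, 0,0,4,0,0,0,8.5, 0,0,0,0,0,0,8.5, 0,0,0,0,0,0,8.5, 0,0,0,0,0,0,8.5]'
python3 - <<'E'
from kin import *
import pickle
c,sn=np.cos(.08),np.sin(.08);u=np.array([484,271,43]);a=np.array([c,sn,1])*.7071;g=u+56*a;n=np.array([-c,-sn,1])*.7071;y=np.array([-sn,c,0])
G=tool(.08,np.radians(10))
go(g-G.apply([0,0,120]),4.58,10,True);o=r.observe();print(o['joint_positions'])
w=r.get_image('wrist');pickle.dump(w,open('w5.pkl','wb'));cv2.imwrite('pics/w5.png',w['pixels'][:,:,::-1])
th=np.linspace(0,6.28,60);k=lambda s,R_:(lambda P:[P.min(0).round(),P.max(0).round()])(proj(w,[u+s*a+R_*(np.cos(t)*n+np.sin(t)*y) for t in th]))
for s,R_ in ((110,17),(94,17),(85,27),(0,27)): print(s,*k(s,R_))
E
```

```text
t: 28.65
eef_pos: [504.3, 272.3, 183.5]
tool_rot: [-0.004, 0.995, 0.04, 0.088]
wrist_force: [-0.3, 0.2, 0.1]
grip_width: 84.9
finger_force: 0.0
t 28.65 tcp [504.267 272.344 183.537] F [-0.271  0.159  0.088] w 84.9 ff 0.0
shift old axes [ 0.146 -0.028  0.146] turn [-0.001 -0.002 -0.001] shift new axes [ 0.147 -0.028  0.145]
[ 0.208  0.415 -1.063  1.96   0.611  0.921 -2.649]
110 [291. 127.] [345. 164.]
94 [293. 144.] [344. 181.]
85 [279. 144.] [358. 202.]
0 [288. 210.] [349. 262.]
```

View pics/w5.png

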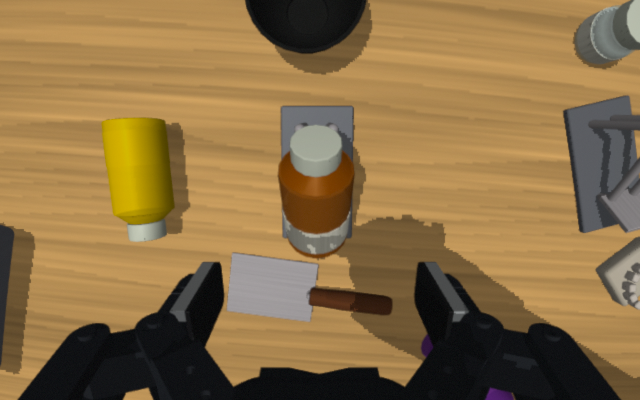

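The wrist view shows the stout bottle's cap over columns 290–342, top row 126, body 279–354, foot edge row 256. Rest 2 runs straight up the picture, and the yellow decoy is off at (140,175). Fitting the pose to these.

```bash
python3 - <<'E'
from kin import *
import pickle
w=pickle.load(open('w5.pkl','rb'));S,T=pickle.load(open('cams.pkl','rb'))
sc=lambda u,v:(180+u/2.4-.3,165+v/2.4-.3);tc=lambda u,v:(225+u/2.68-.3,145+(v-300)/2.68-.3)
print(*tri((S,sc(519,68)),(T,tc(39,463)),(w,(316,144))))
c,sn=np.cos(.08),np.sin(.08);a=np.array([c,sn,1])*.7071;n=np.array([-c,-sn,1])*.7071;y=np.array([-sn,c,0]);th=np.linspace(0,6.28,60)
def ext(u,s,R_):
    P=proj(w,[u+s*a+R_*(np.cos(t)*n+np.sin(t)*y) for t in th]);return np.r_[P.min(0),P.max(0)]
def f(v):
    u=np.array([484,271,43])+v[0]*np.array([c,sn,0])+v[1]*y+[0,0,v[2]]
    e1=ext(u,110,17);e2=ext(u,85,27);e3=ext(u,0,27)
    return [e1[0]-290,e1[1]-126,e1[2]-342,e2[0]-279,e2[2]-354,e3[3]-256]
s=least_squares(f,[0,0,0]);print(s.x,np.array(f(s.x)))
for z in (-3,-5):
    s2=least_squares(lambda v:f([v[0],v[1],z]),[0,0]);print(z,s2.x,np.array(f([*s2.x,z])))
E
```

```text
[561.112 277.571 119.37 ] [np.float64(0.7147824229816161), np.float64(1.8274724187653968), np.float64(1.2466893561149293)]
[  1.483   1.419 -12.141] [ 0.574 -0.276 -0.348  0.033 -0.279  0.349]
-3 [2.048 1.339] [-0.515 -2.181  0.728 -1.416  1.179  2.987]
-5 [1.927 1.357] [-0.269 -1.756  0.485 -1.089  0.851  2.393]
```

```bash
python3 - <<'E'
from kin import *
g=[525.2,275.7,77.6]
go(g,4.58,10,True)
E
```

```text
t 28.7 tcp [504.222 272.35  183.316] F [ 0.583 -0.399  0.807] w 85.0 ff 0.0
shift old axes [ 0.223 -0.158 12.649] turn [-0.001 -0.002 -0.001] shift new axes [ 0.25  -0.166 12.649]
```

```bash

python3 -m pendant '[0.2,-0.15,3,0,0,0,8.5, 0,0,3,0,0,0,8.5, 0,0,3,0,0,0,8.5, 0,0,2,0,0,0,8.5, 0,0,1.6,0,0,0,8.5, 0,0,0,0,0,0,4, 0,0,0,0,0,0,4, 0,0,0,0,0,0,4]' 45
python3 -m pendant '[0,0,0,0,0,0,4, 0,0,0,0,0,0,4, 0,0,0,0,0,0,4, 0,0,0,0,0,0,4, 0,0,0,0,0,0,4, 0,0,0,0,0,0,4, 0.35,0,-1.97,0,0,0,4, 0.5,0,-2.9,0,0,0,4]'
python3 - <<'E'
from kin import *
go([525.2,275.7,77.6],4.58,10,True);print(r.observe()['joint_positions'])
E
```

```text
t: 29.7
eef_pos: [527.5, 276.5, 59.2]
tool_rot: [-0.004, 0.995, 0.04, 0.087]
wrist_force: [-3.2, -0.5, 6.3]
grip_width: 52.8
finger_force: 45.9
t: 30.7
eef_pos: [526.7, 275.6, 107.9]
tool_rot: [-0.004, 0.995, 0.04, 0.086]
wrist_force: [-0.3, -0.3, -2.6]
grip_width: 52.8
finger_force: 48.2
t 30.7 tcp [526.726 275.614 107.943] F [-0.346 -0.262 -2.602] w 52.8 ff 48.15838873386383
shift old axes [-0.669 -0.018  4.833] turn [-0.001  0.002  0.   ] shift new axes [-0.676 -0.021  4.832]
[-0.061  0.458 -0.717  1.985  0.602  0.746 -2.632]
```

```bash

python3 -m pendant '[0.9,0,-4.9,0,0,0,4, 0.9,0,-4.9,0,0,0,4, 0.9,0,-4.9,0,0,0,4, 0.9,0,-4.9,0,0,0,4, -2,3,0,0,0,0,4, -2,4,0,0,0,0,4, -1.5,5,0,0,0,0,4, 0,5,0,0,0,0,4]'
python3 -m pendant '[0,5,0,0,0,0,4, 0,5,0,0,0,0,4, 0,5,0,0,0,0,4, 0,5,0,0,0,0,4, 0,5,0,0,0,0,4, 0,5,0,0,0,0,4, 0,0,0,0,0,0,4, 0,0,0,0,0,0,4]'
python3 - <<'E'
from kin import *
go(W+[0,0,55+170],60,10,True);q=r.observe()['joint_positions'];print(q)
for y,t in ((30,10),(60,10),(60,30),(60,55)):
    q,e=ik(W+[0,0,220]+tool(np.radians(y),np.radians(t)).apply([0,0,18.7]),tool(np.radians(y),np.radians(t)),np.array(q));print(y,t,q,e)
E
```

```text
t: 31.7
eef_pos: [486.9, 100.7, 297.3]
tool_rot: [-0.003, 0.995, 0.04, 0.087]
wrist_force: [1.4, -0.1, -2.9]
grip_width: 52.9
finger_force: 48.5
t: 32.7
eef_pos: [512.0, -196.4, 296.8]
tool_rot: [-0.004, 0.995, 0.04, 0.087]
wrist_force: [0.8, 0.6, -4.0]
grip_width: 53.0
finger_force: 48.6
t 32.7 tcp [ 512.003 -196.431  296.791] F [ 0.805  0.567 -3.981] w 53.0 ff 48.55723857879639
shift old axes [-1.193 11.831  5.485] turn [ 0.167  0.    -0.952] shift new axes [-10.689   6.528   3.823]
[ 0.734  0.107 -0.476  1.898 -0.012  0.985 -1.221]
30 10 [ 0.94   0.294 -0.513  1.815 -0.002  0.971 -0.594] 1.567675522305441e-06
60 10 [ 1.017  0.351 -0.618  1.755  0.03   1.081 -0.107] 1.0191185807247766e-06
60 30 [ 1.24   0.437 -0.724  1.75  -0.27   1.092  0.168] 1.0547120528574156e-06
60 55 [ 1.443  0.629 -0.853  1.746 -0.536  1.166  0.405] 7.999626974238429e-07
```

```bash

python3 -m pendant '[-0.4,4,0,0,0,0,4, -0.4,4,0,0,0,0,4, -0.4,3.8,0,0.017,0,-0.095,4, 0,0,0,0.017,0,-0.095,4, 0,0,0,0.017,0,-0.095,4, 0,0,0,0.017,0,-0.095,4, 0,0,0,0.017,0,-0.095,4, 0,0,0,0.017,0,-0.095,4]'
python3 -m pendant '[0,0,0,0.017,0,-0.095,4, 0,0,0,0.017,0,-0.095,4, 0,0,0,0.017,0,-0.095,4, 0,0,0,0.017,0,-0.095,4, 0,0,0,0,0.1,0,4, 0,0,0,0,0.1,0,4, 0,0,0,0,0.1,0,4, 0,0,0,0,0.1,0,4]'
python3 -m pendant '[0,0,0,0,0.1,0,4, 0,0,0,0,0.1,0,4, 0,0,0,0,0.1,0,4, 0,0,0,0,0.085,0,4, 0,0,0,0,0,0,4, 0,0,0,0,0,0,4, 0,0,0,0,0,0,4, 0,0,0,0,0,0,4]'
python3 - <<'E'
from kin import *
go(W+[0,0,55.3+60],60,55,True);print(r.observe()['joint_positions'])
E
```

```text
t: 33.7
eef_pos: [510.3, -313.9, 294.9]
tool_rot: [-0.029, 0.942, 0.325, 0.082]
wrist_force: [0.9, -0.2, -3.1]
grip_width: 53.2
finger_force: 48.7
t: 34.7
eef_pos: [510.4, -314.3, 295.3]
tool_rot: [-0.143, 0.83, 0.479, 0.247]
wrist_force: [0.8, -0.1, -3.0]
grip_width: 53.0
finger_force: 48.7
t: 35.7
eef_pos: [510.4, -314.9, 294.9]
tool_rot: [-0.231, 0.769, 0.443, 0.399]
wrist_force: [0.3, -0.4, -3.7]
grip_width: 52.7
finger_force: 48.8
t 35.7 tcp [ 510.374 -314.879  294.915] F [ 0.271 -0.448 -3.653] w 52.7 ff 48.81907045841217
shift old axes [-11.836   0.778  10.35 ] turn [-0.     0.    -0.002] shift new axes [-11.841   0.747  10.346]
[ 1.351  0.572 -0.652  1.66  -0.616  1.317  0.467]
```

```bash

python3 -m pendant '[-3,0.2,2.6,0,0,0,4, -3,0.2,2.6,0,0,0,4, -3,0.2,2.6,0,0,0,4, -1.9,0.15,1.7,0,0,0,4, -0.9,0,0.8,0,0,0,4, 0,0,0,0,0,0,4, 0,0,0,0,0,0,4, 0,0,0,0,0,0,4]'
python3 - <<'E'
from kin import *
import pickle
go(W+[0,0,55.3+60],60,55,True)
C={n:r.get_image(n) for n in('scene','top','wrist')};pickle.dump(C,open('c6.pkl','wb'))
b=W+[0,0,60]
for n in C: print(n,proj(C[n],[b,b+[0,0,110],W+[0,0,28]]).round(1).tolist())
I=[C['scene']['pixels'][190:290,150:270],C['top']['pixels'][150:250,370:490],C['wrist']['pixels']]
o=np.zeros((600,800,3),np.uint8)
o[:300,:360]=cv2.resize(I[0],(360,300),interpolation=cv2.INTER_CUBIC);o[300:,:360]=cv2.resize(I[1],(360,300),interpolation=cv2.INTER_CUBIC)
o[:275,360:]=cv2.resize(I[2],(440,275));cv2.imwrite('pics/c6.png',o[:,:,::-1])
E
```

```text
t: 36.7
eef_pos: [524.8, -304.8, 139.5]
tool_rot: [-0.231, 0.769, 0.442, 0.4]
wrist_force: [0.5, -0.8, -4.4]
grip_width: 52.7
finger_force: 49.0
t 36.7 tcp [ 524.806 -304.79   139.538] F [ 0.506 -0.767 -4.386] w 52.7 ff 48.96181046962738
shift old axes [-0.028  0.001  0.127] turn [ 0.001 -0.    -0.003] shift new axes [-0.028  0.001  0.127]
scene [[196.1, 232.0], [187.2, 205.3], [198.5, 239.0]]
top [[436.1, 219.2], [447.4, 216.5], [433.2, 219.9]]
wrist [[319.9, 323.0], [320.0, 208.8], [319.9, 338.2]]
```

View pics/c6.png

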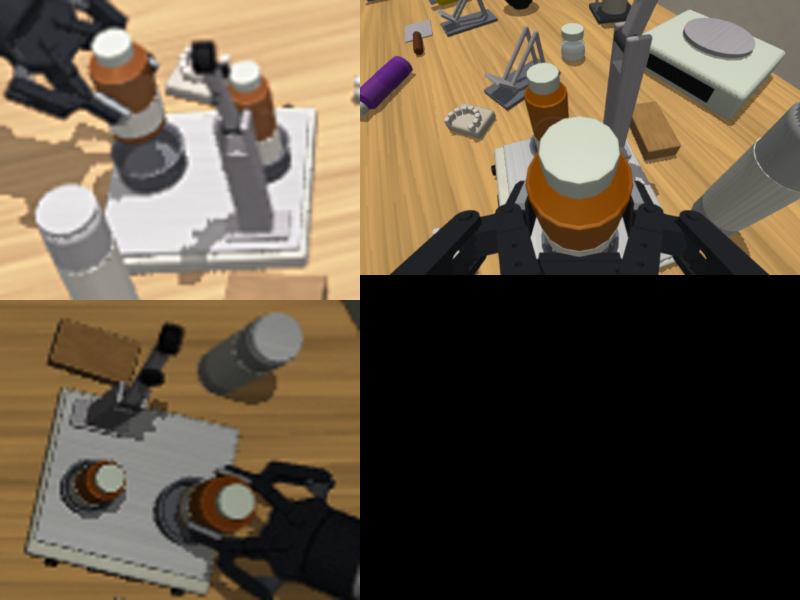

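Top cap at (448,217) and scene cap at (188,205), within about 1 px of the prediction, upright over the wide cup. Descending.

```bash

python3 -m pendant '[-0.8,0,0.7,0,0,0,4, -0.8,0,0.57,0,0,0,4, -0.6,0,0.42,0,0,0,4, -0.4,0,0.28,0,0,0,4, -0.4,0,0.28,0,0,0,4, -0.25,0,0.17,0,0,0,4, 0,0,0,0,0,0,4, 0,0,0,0,0,0,4]'
python3 - <<'E'
from kin import *
go(W+[0,0,55.3+20],60,55,True)
E
```

```text
t: 37.85
eef_pos: [525.1, -303.2, 98.3]
tool_rot: [-0.232, 0.769, 0.442, 0.4]
wrist_force: [-0.3, -0.8, -3.1]
grip_width: 52.7
finger_force: 49.0
t 37.85 tcp [ 525.127 -303.248   98.286] F [-0.332 -0.773 -3.114] w 52.7 ff 48.96164953708649
shift old axes [-0.011  0.051 -0.067] turn [-0.    -0.001 -0.003] shift new axes [-0.012  0.051 -0.067]
```

```bash

python3 -m pendant '[-0.25,0,0.17,0,0,0,4, -0.25,0,0.17,0,0,0,4, -0.25,0,0.17,0,0,0,4, -0.16,0,0.12,0,0,0,4, -0.16,0,0.12,0,0,0,4, 0,0,0,0,0,0,4, 0,0,0,0,0,0,4, 0,0,0,0,0,0,4]'
python3 -m pendant '[-0.08,0,0.06,0,0,0,4, 0,0,0,0,0,0,4, -0.08,0,0.06,0,0,0,4, 0,0,0,0,0,0,4, -0.08,0,0.06,0,0,0,4, 0,0,0,0,0,0,4, 0,0,0,0,0,0,4, 0,0,0,0,0,0,4]'

```

```text
t: 38.85
eef_pos: [525.1, -303.2, 85.1]
tool_rot: [-0.232, 0.769, 0.442, 0.4]
wrist_force: [0.8, 0.5, -3.2]
grip_width: 52.9
finger_force: 49.0
t: 39.85
eef_pos: [525.1, -303.1, 82.0]
tool_rot: [-0.232, 0.769, 0.442, 0.4]
wrist_force: [0.1, 0.4, -3.2]
grip_width: 52.7
finger_force: 49.0
```

```bash

python3 -m pendant '[-0.08,0,0.06,0,0,0,4, -0.08,0,0.06,0,0,0,4, -0.08,0,0.06,0,0,0,4, 0,0,0,0,0,0,4, 0,0,0,0,0,0,4, 0,0,0,0,0,0,4, 0,0,0,0,0,0,4, 0,0,0,0,0,0,4]'

```

```text
t: 40.85
eef_pos: [525.1, -302.9, 79.0]
tool_rot: [-0.232, 0.769, 0.442, 0.4]
wrist_force: [0.2, 0.5, -3.6]
grip_width: 52.8
finger_force: 49.0
```

```bash

python3 -m pendant '[-0.08,0,0.06,0,0,0,4, 0,0,0,0,0,0,4, -0.08,0,0.06,0,0,0,4, 0,0,0,0,0,0,4, 0,0,0,0,0,0,4, 0,0,0,0,0,0,4, 0,0,0,0,0,0,4, 0,0,0,0,0,0,4]'

```

```text
t: 41.85
eef_pos: [525.2, -302.9, 77.0]
tool_rot: [-0.232, 0.769, 0.442, 0.4]
wrist_force: [0.0, -0.1, -3.5]
grip_width: 53.1
finger_force: 49.0
```

```bash

python3 -m pendant '[-0.08,0,0.06,0,0,0,4, 0,0,0,0,0,0,4, -0.08,0,0.06,0,0,0,4, 0,0,0,0,0,0,4, 0,0,0,0,0,0,4, 0,0,0,0,0,0,4, 0,0,0,0,0,0,4, 0,0,0,0,0,0,4]'

```

```text
t: 42.85
eef_pos: [525.3, -302.8, 75.1]
tool_rot: [-0.232, 0.769, 0.442, 0.4]
wrist_force: [0.3, 0.5, 0.7]
grip_width: 53.0
finger_force: 49.1
```

```bash

python3 -m pendant '[-0.04,0,0.03,0,0,0,4, 0,0,0,0,0,0,4, 0,0,0,0,0,0,7.8, 0,0,0,0,0,0,7.8, 0,0,0,0,0,0,7.8, 0,0,-1,0,0,0,7.8, 0,0,-3,0,0,0,7.8, 0,0,-4,0,0,0,7.8]'
python3 -m pendant '[0,0,-5,0,0,0,7.8, 3,0,-4,0,0,0,7.8, 3,0,-4,0,0,0,6, 4,0,-4,0,0,0,6, 4,0,-4,0,-0.1,0,6, 3,0,-3,0,-0.1,0,6, 0,0,0,0,-0.1,0,6, 0,0,0,0,-0.1,0,6]'
python3 - <<'E'
from kin import *
import pickle
C={n:r.get_image(n) for n in('scene','top')};pickle.dump(C,open('c7.pkl','wb'))
b=W
for n in C: print(n,proj(C[n],[W+[0,0,110],N+[0,0,130],disc(1.85)]).round(1).tolist())
go(disc(1.85)+[0,0,60],-13.5,0,True);q=r.observe()['joint_positions'];print(q)
for p,y,t in ((disc(1.85)+[-150,0,100],60,0),(disc(1.85)+[-150,0,100],-13.5,0),(disc(1.85),-13.5,0),(disc(0.),-13.5,0)):
    G=tool(np.radians(y),np.radians(t));q,e=ik(p+G.apply([0,0,18.7]),G,np.array(q));print(y,q,e)
I=[C['scene']['pixels'][190:290,150:270],C['top']['pixels'][150:250,370:490]]
o=np.zeros((300,720,3),np.uint8)
o[:,:360]=cv2.resize(I[0],(360,300),interpolation=cv2.INTER_CUBIC);o[:,360:]=cv2.resize(I[1],(360,300),interpolation=cv2.INTER_CUBIC)
cv2.imwrite('pics/c7.png',o[:,:,::-1])
E
```

```text
t: 43.85
eef_pos: [491.8, -360.0, 121.0]
tool_rot: [-0.232, 0.769, 0.442, 0.4]
wrist_force: [-0.3, -0.3, -0.6]
grip_width: 77.8
finger_force: 0.0
t: 44.85
eef_pos: [444.9, -442.9, 398.9]
tool_rot: [-0.138, 0.834, 0.479, 0.238]
wrist_force: [0.3, -0.6, -1.4]
grip_width: 60.1
finger_force: 0.0
scene [[192.2, 220.3], [230.8, 213.8], [217.4, 209.0]]
top [[441.0, 218.0], [406.0, 208.8], [425.8, 162.6]]
t 44.95 tcp [ 446.563 -440.885  400.345] F [ 0.105 -0.31   0.285] w 59.9 ff 0.0
shift old axes [20.533  7.397 19.746] turn [-0.357 -0.478  1.249] shift new axes [ 14.985 -24.637   5.889]
[ 1.299  0.436 -0.526  1.376 -0.321  1.545  0.31 ]
60 [ 0.931  0.15  -0.689  1.666  0.097  1.36  -0.297] 1.8815156850725741e-06
-13.5 [ 0.833  0.142 -0.574  1.666  0.079  1.356 -1.56 ] 2.4620063624657016e-06
-13.5 [ 0.64   0.436 -0.545  1.506  0.232  1.265 -1.74 ] 7.68545573189277e-07
-13.5 [ 0.72   0.293 -0.545  1.993  0.192  0.905 -1.731] 1.3752826656574332e-06
```

View pics/c7.png

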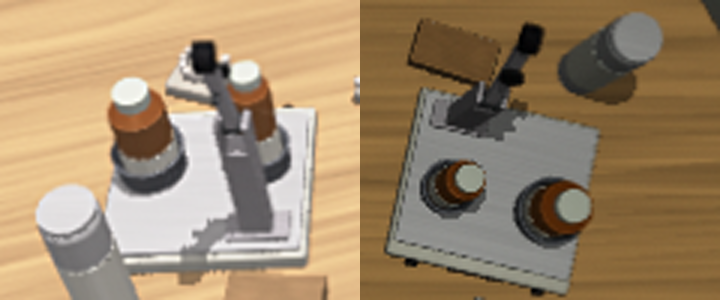

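Both bottles are home: the stout cap at scene (194,220) / top (441,218) and the slim cap are both where predicted. The disc is at scene (218,209) / top (427,163), also as predicted. Going back to the arm.

```bash

python3 -m pendant '[0,0,0,-0.032,-0.043,0.113,5, 0,0,0,-0.032,-0.043,0.113,5, 0,0,0,-0.032,-0.043,0.113,5, 0,0,0,-0.032,-0.043,0.113,5, 0,0,0,-0.032,-0.043,0.113,5, 0,0,0,-0.032,-0.043,0.113,5, 0,0,0,-0.032,-0.043,0.113,5, 0,0,0,-0.032,-0.043,0.113,5]'
python3 -m pendant '[0,0,0,-0.032,-0.043,0.113,5, 0,0,0,-0.032,-0.043,0.113,5, 0,0,0,-0.032,-0.043,0.113,5, 0,0,0,0,0,0,5, 3,-5,0,0,0,0,5, 3,-5,0,0,0,0,5, 3,-5,0,0,0,0,5, 3,-4,0,0,0,0,5]'
python3 - <<'E'
from kin import *
go(disc(1.85)+[0,0,60],-13.5,0,True);print(disc(1.85))
E
```

```text
t: 45.95
eef_pos: [444.6, -442.8, 397.1]
tool_rot: [-0.046, 0.995, 0.051, 0.07]
wrist_force: [0.1, 0.5, -0.1]
grip_width: 49.9
finger_force: 0.0
t: 46.95
eef_pos: [606.6, -284.0, 399.4]
tool_rot: [-0.006, 0.993, -0.115, 0.001]
wrist_force: [0.2, -0.2, -0.5]
grip_width: 49.8
finger_force: 0.0
t 46.95 tcp [ 606.571 -284.018  399.441] F [ 0.15  -0.205 -0.509] w 49.8 ff 0.0
shift old axes [ 3.122 -5.557  5.868] turn [-0.012 -0.     0.006] shift new axes [ 3.088 -5.649  5.798]
[ 649.784 -236.302  300.159]
```

```bash

python3 -m pendant '[1.55,-2.8,0,-0.012,0,0.006,4, 1.55,-2.8,0,0,0,0,4, 0,0,3,0,0,0,4, 0,0,3,0,0,0,4, 0,0,3,0,0,0,4, 0,0,2.8,0,0,0,4, 0,0,0,0,0,0,4, 0,0,0,0,0,0,4]' 25
python3 -m pendant '[0,0,0,0,0,0,0, 0,0,0,0,0,0,0, 0,0,0,0,0,0,0, 0,0,0,0,0,0,0, 0,0,0,0,0,0,0, 0,0,0,0,0,0,0, 0,0,0,0,0,0,0, 0,0,0,0,0,0,0]'
python3 - <<'E'
from kin import *
go(disc(1.85),-13.5,0,True)
a=(np.linspace(1.85,.02,19));P=np.array([[-125*np.cos(t),125*np.sin(t)] for t in a])
print(np.c_[a[1:],np.diff(P,axis=0)/10*[1,-1]].round(2).tolist())
E
```

```text
t: 47.95
eef_pos: [649.2, -238.7, 282.9]
tool_rot: [0.001, 0.993, -0.119, 0.001]
wrist_force: [0.4, -0.3, 0.4]
grip_width: 39.9
finger_force: 0.0
t: 48.95
eef_pos: [649.6, -237.9, 283.2]
tool_rot: [0.001, 0.993, -0.119, 0.001]
wrist_force: [-0.7, 1.0, 6.8]
grip_width: 15.2
finger_force: 27.3
t 48.95 tcp [ 649.617 -237.931  283.208] F [-0.701  0.953  6.758] w 15.2 ff 27.329643666744232
shift old axes [-0.022 -0.163  0.175] turn [ 0.002 -0.002 -0.002] shift new axes [-0.022 -0.162  0.175]
[[1.75, -1.24, -0.29], [1.65, -1.26, -0.16], [1.55, -1.27, -0.03], [1.44, -1.27, 0.1], [1.34, -1.25, 0.23], [1.24, -1.22, 0.35], [1.14, -1.18, 0.47], [1.04, -1.12, 0.59], [0.94, -1.06, 0.7], [0.83, -0.98, 0.81], [0.73, -0.9, 0.9], [0.63, -0.8, 0.99], [0.53, -0.7, 1.06], [0.43, -0.58, 1.13], [0.32, -0.47, 1.18], [0.22, -0.34, 1.22], [0.12, -0.22, 1.25], [0.02, -0.09, 1.27]]
```

```bash

python3 -m pendant '[-1.24,0,-0.25,0,0,0,0, -1.26,0,-0.14,0,0,0,0, -1.27,0,-0.03,0,0,0,0, -1.27,0,0.1,0,0,0,0, -1.25,0,0.23,0,0,0,0, -1.22,0,0.35,0,0,0,0, -1.18,0,0.47,0,0,0,0, -1.12,0,0.59,0,0,0,0]'
python3 -m pendant '[-1.06,0,0.7,0,0,0,0, -0.98,0,0.81,0,0,0,0, -0.9,0,0.9,0,0,0,0, -0.8,0,0.99,0,0,0,0, -0.7,0,1.06,0,0,0,0, -0.58,0,1.13,0,0,0,0, -0.47,0,1.18,0,0,0,0, 0,0,0,0,0,0,0]'
python3 - <<'E'
from kin import *
go(disc(0.32),-13.5,0,True);print(disc(.32))
E
```

```text
t: 49.95
eef_pos: [553.1, -214.5, 268.6]
tool_rot: [0.001, 0.993, -0.119, 0.0]
wrist_force: [2.5, 1.9, 1.9]
grip_width: 15.5
finger_force: 29.4
t: 50.95
eef_pos: [499.4, -201.5, 199.5]
tool_rot: [0.001, 0.993, -0.119, -0.001]
wrist_force: [1.4, 4.8, -0.7]
grip_width: 15.6
finger_force: 33.4
t 50.95 tcp [ 499.36  -201.509  199.487] F [ 1.384  4.783 -0.703] w 15.6 ff 33.40768575668335
shift old axes [ 0.135 -0.123 -0.114] turn [ 0.001  0.002 -0.002] shift new axes [ 0.136 -0.123 -0.113]
[ 500.968 -200.629  219.321]
```

```bash

python3 -m pendant '[-0.28,0,0.9,0,0,0,0, -0.18,0,0.9,0,0,0,0, -0.08,0,0.7,0,0,0,0, -0.05,0,0.5,0,0,0,0, 0,0,0.2,0,0,0,0, 0,0,0.1,0,0,0,0, 0,0,0,0,0,0,0, 0,0,0,0,0,0,0]'
```

```text
t: 51.95
eef_pos: [493.4, -200.1, 166.9]
tool_rot: [0.001, 0.993, -0.119, -0.001]
wrist_force: [-3.4, 7.0, 1.7]
grip_width: 15.6
finger_force: 35.0
```

```bash

python3 -m pendant '[0,0,0.15,0,0,0,0, 0,0,0.15,0,0,0,0, 0,0,0.1,0,0,0,0, 0,0,0,0,0,0,0, 0,0,0.1,0,0,0,0, 0,0,0,0,0,0,0, 0,0,0,0,0,0,0, 0,0,0,0,0,0,0]'
```

```text
t: 52.95
eef_pos: [493.3, -200.1, 162.0]
tool_rot: [0.001, 0.993, -0.119, -0.001]
wrist_force: [-4.6, 7.0, 1.3]
grip_width: 15.6
finger_force: 35.2
```

```bash

python3 -m pendant '[0,0,0,0,0,0,4, 0,0,0,0,0,0,4, 0,0,0,0,0,0,4, 0,0,0,0,0,0,4, 0,0,-2,0,0,0,4, 0,0,-4,0,0,0,4, -2,0,-5,0,0,0,4, -3,0,-4,0,0,0,4]'
python3 -m pendant '[-3,0,-2,0,0,0,4, -3,0,0,0,0,0,4, 0,0,0,0,0,0,4, 0,0,0,0,0,0,4, 0,0,0,0,0,0,4, 0,0,0,0,0,0,4, 0,0,0,0,0,0,4, 0,0,0,0,0,0,4]'
python3 - <<'E'
from kin import *
C={n:r.get_image(n) for n in('scene','wrist')}
print(r.observe()['eef_pos'],r.observe()['wrist_force'])
for n in C: print(n,proj(C[n],[W+[0,0,110],disc(0),disc(-.06),disc(.06),H,N+[0,0,130]]).round(1).tolist())
o=np.zeros((300,790,3),np.uint8)
o[:,:360]=cv2.resize(C['scene']['pixels'][185:285,150:270],(360,300),interpolation=cv2.INTER_CUBIC);o[:269,360:]=cv2.resize(C['wrist']['pixels'],(430,269))
cv2.imwrite('pics/c8.png',o[:,:,::-1])
E
```

```text
t: 53.95
eef_pos: [446.0, -188.5, 314.6]
tool_rot: [0.001, 0.993, -0.119, 0.001]
wrist_force: [-0.6, -1.4, 0.3]
grip_width: 39.7
finger_force: 0.0
t: 54.95
eef_pos: [387.9, -174.6, 332.8]
tool_rot: [0.001, 0.993, -0.119, -0.0]
wrist_force: [0.0, -0.4, -0.6]
grip_width: 39.7
finger_force: 0.0
[ 387.837 -174.546  332.854] [ 0.375 -0.641 -0.43 ]
scene [[192.2, 220.3], [231.5, 196.6], [231.9, 198.6], [231.1, 194.8], [227.2, 231.2], [230.8, 213.8]]
wrist [[440.7, -4.0], [316.5, 50.3], [316.5, 51.0], [316.4, 49.0], [315.7, -128.2], [316.3, -12.1]]
```

View pics/c8.png

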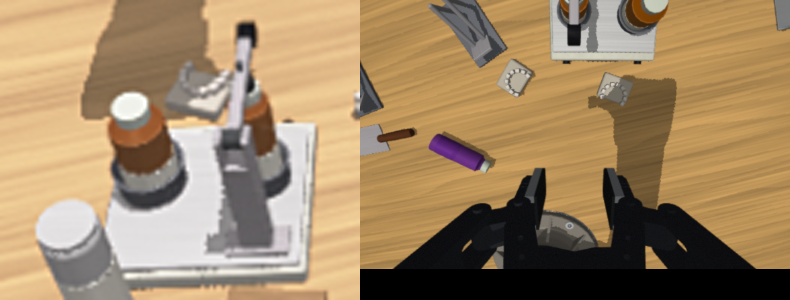

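The disc is at scene (232,197), matching the level prediction of (231.5,196.6). Both bottles stand in their cups and the robot is clear.

```bash
python3 -c "
from bench import r
print(r.job_done())"
```

```text
the job is handed in; nothing more can be done
None
```

I handed the job in with both bottles standing home in their cups, the hold-down arm level on the slim bottle's cap and the robot clear. That is from my last camera views; no verdict came back.

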